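Lock a crank shaft on its flat with a setscrew

ROBOT

A 7-joint arm with a two-finger parallel gripper is mounted at the origin on a cart in front of the work surface, level with it; the furniture and walls round the work are solid. World frame = base frame: x ahead of the robot, y to its left, z up, the work surface at z = 0. Lengths are in m, angles in degrees, forces in N, time in s.
With the tool pointing down it reaches from about 0.35 to 0.9 m from the base axis. Payload 7.2 kg.
Tool frame: the origin (TCP) lies midway between the tips of the shut fingers; the grasp point (between the pads) lies 19 mm behind it; z points along the fingers, y is the line along which they close (so a half turn about z gives the same grasp; the last joint's range is limited). The gripper opens to 88 mm and grips with 3 to 60 N. Pads are 20 mm wide; open, the fingers measure 115 mm over their backs; the gripper's body (75 mm by 178 mm) begins 61 mm behind the grasp point.
Start: joints at [62.556, 23.554, -0.728, 91.456, 0.321, 64.991, -4.71], TCP at [0.25, -0.573, 0.188] pointing down, gripper open.
Joint ranges: [-169.25, 169.25], [-16.82, 113.86], [-84.01, 82.57], [7.8, 145.47], [-59.2, 239.2], [7.22, 106.19], [-163.78, 163.78]. Speed limits (degrees/s): [136.94, 136.94, 172.46, 172.46, 180, 180, 180].

INTERFACE

Orientations are given as a 3x3 rotation matrix whose columns are the frame's x, y, z axes.
In Python, from plant import r, read_camera, camera_params, job gives the robot as it stands. The module is installed in compiled form; this text tells all that it offers.
- The arm moves only by the tool step_arm, never from a script. Its argument "plan" is a list that holds one entry, the list of rows, each a list of 4 numbers: the shift along the tool's x, y, z in mm, then the turn about the tool's z in degrees. In form: [[[dx, dy, dz, yaw], ...]]. A call has 1 to 10 rows; each row is the pose to reach, as a shift and turn from the pose commanded when the call began, along the tool's axes at that moment; what a row does not reach only later rows make up. A row lasts 1/8 s, in which the tool goes at most 62.5 mm and 10.7 degrees, less where a joint would pass 70% of its speed; a pose out of reach is approached as far as the arm can. A call with a gripper value outside its range is refused whole. "gripper" is the opening, from 0 (shut) to 1 (fully open), set as the call begins (left out, the last holds). The fingers move at their own pace and stop on an object; the grip force is fixed at half the most. Time passes only in rows, so rows that repeat a pose let the fingers close. It gives the time, the measured TCP pose, the force, the opening and the grip force at its end, in the units of the state.
- r.sense(): the state, without advancing time (a new reading comes with each control period).
- read_camera(name): name is "scene" or "side" or "wrist"; returns the picture (400x640x3 uint8, red, green, blue); there is no depth.
- camera_params(name): a dict with "mtx" (3x3 intrinsics, pixels), "cam_to_world" (4x4, takes a point from camera to world coordinates). Camera axes: x right, y down, z forward; pixel columns grow to the right and rows downward; lengths in m; the calibration is good to about 2 mm. A picture is of the moment at which its call begins: read the wrist's pose just before it. camera_params takes no time and is no camera call; for the wrist camera it gives the pose at the moment of the call.
- job.job_done(): hands the job in; it is judged then, once.
The state is a dict: "time_s": time; "joint_positions": joint angles; "dq": joint speeds; "effort": joint torques, N m; "tool_pos": TCP position; "ee_rot": TCP orientation; "ft_force": force on the tool from outside, world axes, zero at the start; "ft_torque": the same for the moment, N m; "grip_width": finger opening in m; "finger_force": force on a finger pad.
Only numpy, scipy, OpenCV 4.12 (cv2) and the standard library are available. Lean on these libraries where they do the work, as an engineer would, in place of code of your own. Each camera call takes 0.05 s, during which the arm holds its last target. There are 200 camera calls.

TASK

Turn the shaft by its crank until its flat faces straight up under the setscrew in the collar, and let go of the crank. Then take the T-handle hex key from its wooden block, seat it in the setscrew and tighten clockwise until the screw bears snugly on the flat (about 0.12 N m more torque than it takes to turn freely; do not overtighten), and leave the key standing in the screw.

Things in the scene. Friction and masses are not known exactly. Their poses are not given: they have to be found in the camera images.
- stand: Fixed grey base plate 110 x 200 x 10 mm with two pillow blocks, a level steel shaft (30 mm diameter) and, midway, a fixed aluminium collar with an upright boss (42 mm outside, 31 mm inside). Origin: centre of the underside on the table; z up; shaft along y, its axis 80 mm up; crank at the -y end, reaching y = -157 mm. Boss's rim: 118 mm up.
- spindle (a joint): Angle of shaft and crank about the stand's +y, rad. 0: the flat faces straight up under the setscrew; positive: flat and crank tip toward the stand's +x (away from the robot). Crank arm's angle from upright = value - 0.4. Friction (0.07 N m) holds it. The tightening screw pulls a flat up to 0.2 rad off square; farther off it bears on the round, which is no lock.
- crank_grip (a point): Point on the axis of the crank's pin (stand y = -130 mm). The pin is a round bar of 14 mm diameter parallel to the shaft, 45 mm from the shaft's axis; bare from stand y = -103 to -152 mm, then an end cap 18 mm in diameter. Pinch it from above across the pin and lead it round (it turns in the fingers), or push it.
- socket (a point): Fixed point on the setscrew's upright axis level with the boss's rim (stand 0, 0, 118 mm); z up. The dark screw has a hexagon hole 19.4 mm across flats, 14 mm deep, flat floor; at the start its upper edge is 4 to 5.6 mm above this point. How the hexagon is turned (any of 60 degrees) is not reported: look, or press the key lightly and turn it till it drops in.
- shaft: The shaft, 215 mm long; origin on its axis above the plate's centre, y along it, z toward its flat (13 mm from the axis, 15 mm wide, along the whole length). Turns with spindle. Only the setscrew's sprung brass tip presses on it: with the flat up it meets it after 0.55 to 1.0 rad of tightening, different each time, then presses harder by about 160 N per rad.
- hex_key: Steel hex key with a black T handle, 99 mm tall, about 120 g, loose, upright in the key block's hole with its tip 15 mm above the table. Origin: centre of the tip; z up toward the handle. Handle bar along x: 76 x 16 x 18 mm, centred 90 mm above the tip. Lower 33 mm: hexagon 18 mm across flats, one pair facing +-x, lowest 4 mm tapered to 11 mm; above it a round 15 mm shank.
- key_tip (a point): Centre of the key's tip. In the screw the key has 0.15 rad free play each way. Clockwise from above tightens; the screw sinks 4 mm per rad and stays where left. Turning torque: 0.25 N m while free, +0.12 at 30 N on the flat (snug), +0.24 at 60 N (overtightened). Read at rest between moves it is lower: 0.05 to 0.12 while free, about 0.17 when snug, 0.25 overtightened.
- key_grip (a point): Centre of the T handle bar, 90 mm above the tip: grip here from above across the 16 mm width (key's y).
- key_block: Wooden block 70 x 70 x 45 mm, fixed on the table, with a round upright hole of 23 mm diameter, 30 mm deep, in its middle. Origin: centre of the underside; z up.
- glaze_jar_blue: Bystander: small glaze jar, 48 mm diameter, 55 mm tall; origin under its centre.
- clay_animal: Bystander: small clay animal figure, 29 x 57 x 43 mm; origin under its centre.
- wood_plug: Bystander: plain wooden cylinder 40 mm diameter, 62 mm tall; origin under its centre.
Not all that is in view belongs to the job. Of the things like the hex_key, leave any that is orange or white; of the rest the larger one is meant.

How it is judged:
By the outcome, as a careful person would: the job done as asked, in the order asked, and still so for the second after the job is handed in, with the robot touching nothing.
It also fails if it takes over 64 s, if anything falls off the work surface, if the arm or the gripper's body presses on something with over 40 N, if the wrist force passes 120 N, or if a joint passes its speed limit or range.

## Working session

There is one attempt and no reset: what is moved stays moved. The work goes in short steps, Python scripts to look and compute and a tool call to move; the robot and the scene stay as the last step left them, time stands still between calls to the robot, and variables do not carry over. Pictures are saved under pics/ and viewed, at most 10 in all, crops included, and the job is handed in when it is done.

Besides the shell and the picture viewer there is one more tool, called after ">>>" by a JSON object that holds its "method" and its "body", one argument or row to a line. step_arm: Moves the arm, as the interface text tells. Its arguments: {"type":"object","properties":{"plan":{"type":"array","items":{"type":"array","items":{"type":"array","items":{"type":"number"}}}},"gripper":{"type":"number"}},"required":["plan"]}

```bash
mkdir -p pics
python3 - <<'E'
from plant import r, read_camera, camera_params
import cv2,numpy as np
s=r.sense();print(s)
for n in ["scene","side"]:
    p=camera_params(n);print(n,p["mtx"].tolist(),np.round(p["cam_to_world"],4).tolist())
    im=read_camera(n);cv2.imwrite(f"pics/{n}0.png",im[:,:,::-1])
a=cv2.imread("pics/scene0.png");b=cv2.imread("pics/side0.png")
E
```

```text
{'time_s': 0.0, 'joint_positions': array([62.55801682, 23.59861498, -0.73047468, 91.50294713,  0.32040965,
       64.99143359, -4.70859024]), 'dq': array([-0.03479424, -0.0975169 ,  0.04499082,  0.06869538,  0.00704421,
        0.09092949,  0.00290002]), 'effort': array([-8.16099309e-04, -5.87944472e+01,  6.40927814e-01, -2.91067135e+01,
       -5.39462187e-02,  1.83959934e-02,  1.57548975e-04]), 'tool_pos': array([ 0.2493196 , -0.57250751,  0.18753205]), 'ee_rot': array([[ 9.16790475e-01,  3.99367890e-01, -7.16298825e-04],
       [ 3.99368522e-01, -9.16789385e-01,  1.41689043e-03],
       [-9.08346168e-05, -1.58505885e-03, -9.99998740e-01]]), 'ft_force': array([-0.35377263,  0.1885319 , -0.13523786]), 'ft_torque': array([ 0.01538612,  0.03327386, -0.01679575]), 'finger_force': 0.0, 'grip_width': 0.0879253643500491}
scene [[426.8719776455506, 0.0, 316.3054134310417], [0.0, 426.8719776455506, 207.17330934247462], [0.0, 0.0, 1.0]] [[-0.6688, -0.3935, 0.6307, -0.0878], [-0.7433, 0.3364, -0.5783, 0.6797], [0.0154, -0.8555, -0.5175, 0.6483], [0.0, 0.0, 0.0, 1.0]]
side [[462.53537724054297, 0.0, 322.02852422952327], [0.0, 462.53537724054297, 204.42881430723108], [0.0, 0.0, 1.0]] [[-0.9217, -0.2204, 0.3191, 0.1169], [-0.3878, 0.515, -0.7644, 1.0772], [0.0041, -0.8284, -0.5602, 0.8221], [0.0, 0.0, 0.0, 1.0]]
```

View pics/scene0.png

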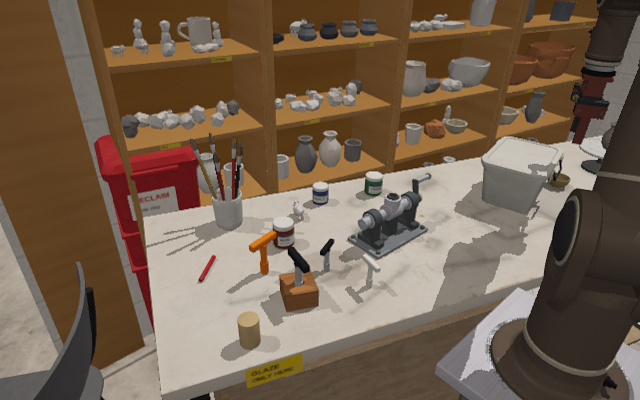

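View pics/side0.png

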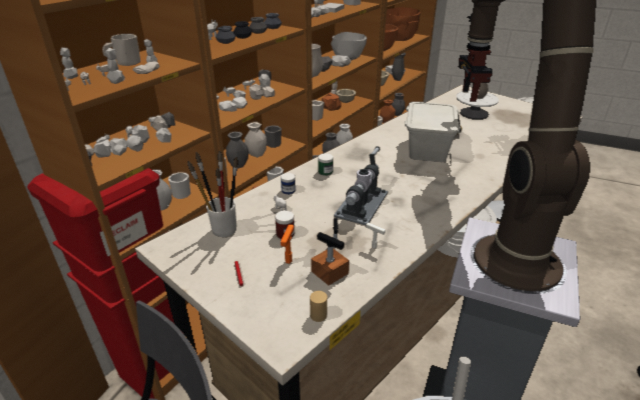

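Run:
```python
import cv2,numpy as np
a=cv2.imread("pics/scene0.png")[160:320,265:445];b=cv2.imread("pics/side0.png")[140:290,300:400]
a=cv2.resize(a,None,fx=2.5,fy=2.5,interpolation=2)  # 450x400... 
b=cv2.resize(b,None,fx=3.4,fy=3.4,interpolation=2)
H=max(a.shape[0],b.shape[0]);c=np.zeros((H,a.shape[1]+b.shape[1],3),np.uint8)
c[:a.shape[0],:a.shape[1]]=a;c[:b.shape[0],a.shape[1]:]=b;print(c.shape)
cv2.imwrite("pics/z0.png",c)
```

```text
(510, 790, 3)
```

View pics/z0.png

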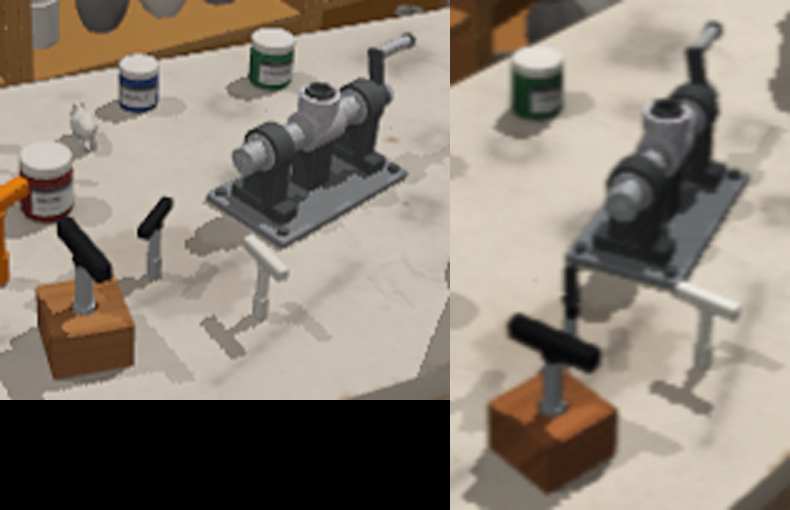

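```bash
cat > h.py <<'E'
from plant import r, read_camera, camera_params, job
import cv2,numpy as np
def ray(n,uv,P=None):
    P=P or camera_params(n);T=np.array(P["cam_to_world"]);d=T[:3,:3]@np.linalg.inv(P["mtx"])@np.array([*uv,1.]);return T[:3,3],d
def onz(n,uv,z,P=None):
    o,d=ray(n,uv,P);return o+d*(z-o[2])/d[2]
def tri(rs):
    A=[];b=[]
    for o,d in rs:
        d=d/np.linalg.norm(d);M=np.eye(3)-np.outer(d,d);A.append(M);b.append(M@o)
    return np.linalg.lstsq(np.vstack(A),np.hstack(b),rcond=None)[0]
def proj(n,X,P=None):
    P=P or camera_params(n);T=np.linalg.inv(np.array(P["cam_to_world"]));c=T[:3,:3]@X+T[:3,3];p=np.array(P["mtx"])@c;return p[:2]/p[2]
E
python3 - <<'E'
from h import *
np.set_printoptions(precision=4,suppress=True)
L={"boss":((393.4,196.4),(364.7,171.5),.121),"pl_a":((347.8,239.2),(334.7,215.9),.01),"pl_b":((376.6,257.6),(367.6,223.5),.01),"pl_c":((427.8,231.2),(387.6,192.9),.01),
"pinroot":((415.8,180),(371.5,154.7),.12),"pintip":((429.8,176.4),(378.2,148.2),.12),
"h1":((291.4,252.8),(319.1,236.5),.105),"h2":((306.6,267.2),(342.6,245),.105),"hc":((298.6,259.4),(330.6,240.6),.105),"hole":((299.4,282.8),(330,259.1),.045)}
for k,(a,b,z) in L.items(): print(k,tri([ray("scene",a),ray("side",b)]),onz("scene",a,z)[:2],onz("side",b,z)[:2])
E
```

```text
boss [ 0.4639 -0.0856  0.1256] [ 0.4681 -0.0912] [ 0.4665 -0.0943]
pl_a [0.5209 0.0091 0.0082] [0.5189 0.0114] [0.5203 0.011 ]
pl_b [0.4128 0.0219 0.0191] [0.4193 0.0134] [0.4166 0.0088]
pl_c [ 0.4115 -0.1874  0.0025] [ 0.4053 -0.1766] [ 0.4091 -0.1769]
pinroot [ 0.4773 -0.1939  0.1282] [ 0.487 -0.209] [ 0.4812 -0.2076]
pintip [ 0.4728 -0.2526  0.1229] [ 0.475 -0.256] [ 0.4748 -0.26  ]
h1 [0.4782 0.2296 0.0998] [0.4714 0.2353] [0.4764 0.234 ]
h2 [0.4084 0.248  0.111 ] [0.415  0.2421] [0.4102 0.2424]
hc [0.4432 0.2392 0.1062] [0.4446 0.2381] [0.4437 0.2379]
hole [0.4451 0.2358 0.0417] [0.4414 0.239 ] [0.4442 0.2384]
```

>>> {"method": "step_arm", "body": {
  "plan": [
    [[0, 0, -60, 0], [20, -15, -120, -7], [70, -55, -150, -15], [120, -90, -150, -23], [170, -125, -150, -31], [220, -165, -150, -40], [260, -195, -150, -48], [300, -225, -150, -56], [330, -250, -150, -63], [330, -250, -150, -63]]
  ]
}}

```text
time_s: 1.35
tool_pos: [0.4534, -0.2088, 0.3382]
ee_rot: [[0.054, 0.999, 0.0], [0.999, -0.054, 0.001], [0.001, 0.0, -1.0]]
ft_force: [0.7, -0.7, 0.3]
grip_width: 0.0878
finger_force: 0.0
```

Run:
```python
from h import *
np.set_printoptions(precision=4,suppress=True)
s=r.sense();P=camera_params("wrist");im=read_camera("wrist");cv2.imwrite("pics/w1.png",im[:,:,::-1]);np.savez("w1.npz",m=P["mtx"],T=P["cam_to_world"])
print(s["tool_pos"],s["ee_rot"],s["joint_positions"]);print(P["mtx"],P["cam_to_world"])
```

```text
[ 0.4534 -0.2088  0.3382] [[ 0.0537  0.9986  0.0001]
 [ 0.9986 -0.0537  0.001 ]
 [ 0.001   0.     -1.    ]] [ 40.0567   7.1268 -23.283   93.7644   2.8021  79.7065  13.3534]
[[298.5301   0.     319.7718]
 [  0.     298.5301 202.6853]
 [  0.       0.       1.    ]] [[ 0.9986 -0.0514 -0.0129  0.4556]
 [-0.0529 -0.966  -0.2529 -0.1401]
 [ 0.0006  0.2532 -0.9674  0.5342]
 [ 0.      0.      0.      1.    ]]
```

View pics/w1.png

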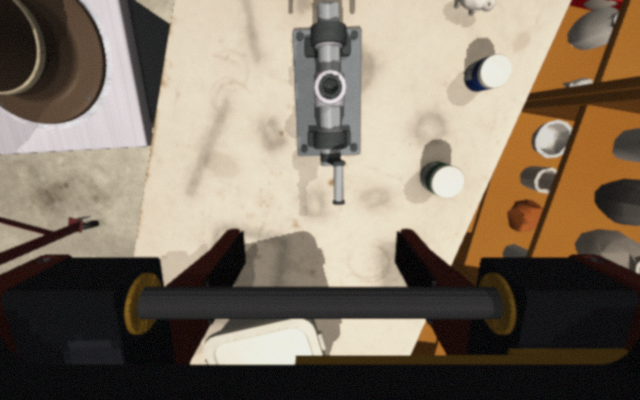

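Run:
```python
from h import *
np.set_printoptions(precision=4,suppress=True)
d=np.load("w1.npz");P={"mtx":d["m"],"cam_to_world":d["T"]}
for k,uv,z in [("boss",(331,87),.118),("pinroot",(337,167),.121),("pintip",(340,201),.121),("p1",(294,27),.01),("p2",(360,27),.01),("p3",(298,155),.01),("p4",(361,153),.01)]: print(k,onz("",uv,z,P))
im=cv2.imread("pics/w1.png");np.savez
cv2.imwrite("pics/w1z.png",cv2.resize(im[15:215,270:400],None,fx=3,fy=3,interpolation=2))
```

```text
boss [ 0.4731 -0.0934  0.118 ]
pinroot [ 0.4767 -0.1983  0.121 ]
pintip [ 0.4791 -0.2472  0.121 ]
p1 [0.4233 0.0102 0.01  ]
p2 [0.527  0.0048 0.01  ]
p3 [ 0.4153 -0.1894  0.01  ]
p4 [ 0.525  -0.1917  0.01  ]
```

View pics/w1z.png

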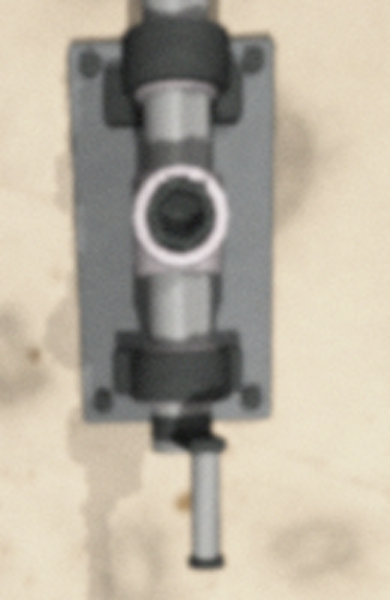

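>>> {"method": "step_arm", "body": {
  "plan": [
    [[-5, 12, 50, -1.6], [-11, 25, 105, -1.6], [-11, 25, 155, -1.6], [-11, 25, 195, -1.6], [-11, 25, 220, -1.6], [-11, 25, 233, -1.6], [-11, 25, 233, -1.6]]
  ]
}}

```text
time_s: 2.28
tool_pos: [0.4759, -0.2253, 0.1049]
ee_rot: [[0.034, 0.999, -0.001], [0.999, -0.034, 0.0], [0.0, -0.001, -1.0]]
ft_force: [-0.8, 0.0, 0.3]
grip_width: 0.0877
finger_force: 0.0
```

Run:
```python
from h import *
np.set_printoptions(precision=4,suppress=True)
s=r.sense();P=camera_params("wrist");im=read_camera("wrist");cv2.imwrite("pics/w2.png",im[:,:,::-1]);np.savez("w2.npz",m=P["mtx"],T=P["cam_to_world"])
print(s["tool_pos"],s["ee_rot"],s["ft_force"])
```

```text
[ 0.4759 -0.2253  0.1049] [[ 0.0342  0.9994 -0.0013]
 [ 0.9994 -0.0342  0.0003]
 [ 0.0002 -0.0014 -1.    ]] [-0.8359  0.0267  0.2752]
```

View pics/w2.png

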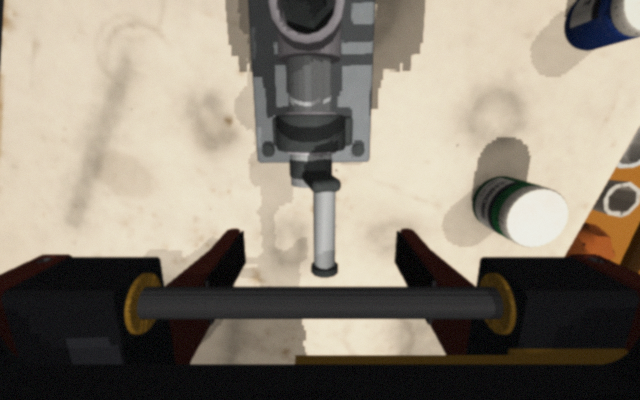

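Run:
```python
from h import *
np.set_printoptions(precision=4,suppress=True)
d=np.load("w2.npz");P={"mtx":d["m"],"cam_to_world":d["T"]}
print(d["T"])
print("grasp",proj("",np.array([.4759,-.2253,.124]),P))
for k,uv,z in [("arm-root",(325,190),.131),("capend",(324,274),.124),("capstart",(324,263),.133),("pinmid",(325,230),.131),("plateL",(257,160),.01),("plateR",(369,160),.01),("bossL",(270,10),.118),("bossR",(345,10),.118),("bossbot",(307,46),.118)]: print(k,onz("",uv,z,P))
```

```text
[[ 0.9994 -0.0321 -0.0094  0.477 ]
 [-0.0334 -0.9667 -0.2538 -0.1564]
 [-0.0009  0.254  -0.9672  0.3008]
 [ 0.      0.      0.      1.    ]]
grasp [321.8537 237.1011]
arm-root [ 0.4787 -0.1934  0.131 ]
capend [ 0.4765 -0.251   0.124 ]
capstart [ 0.4767 -0.2388  0.133 ]
pinmid [ 0.478  -0.2181  0.131 ]
plateL [ 0.4148 -0.1879  0.01  ]
plateR [ 0.5234 -0.1915  0.01  ]
bossL [ 0.452  -0.0957  0.118 ]
bossR [ 0.4925 -0.0971  0.118 ]
bossbot [ 0.4712 -0.1141  0.118 ]
```

>>> {"method": "step_arm", "body": {
  "plan": [
    [[0, 0, 0, 0], [0, 0, 0, 0], [0, 0, 0, 0], [0, 0, 0, 0], [0, 0, 0, 0]]
  ],
  "gripper": 0
}}

```text
time_s: 2.95
tool_pos: [0.4766, -0.2245, 0.1054]
ee_rot: [[0.032, 0.999, 0.0], [0.999, -0.032, -0.0], [-0.0, 0.0, -1.0]]
ft_force: [-0.9, 0.1, 0.4]
grip_width: 0.0415
finger_force: 0.0
```

>>> {"method": "step_arm", "body": {
  "plan": [
    [[0, -4, -0.5, 0], [0, -8, -0.7, 0], [0, -12, -0.2, 0], [0, -16, 0.4, 0], [0, -20, 1.3, 0], [0, -25, 2.8, 0], [0, -25, 2.8, 0], [0, -25, 2.8, 0]]
  ]
}}

```text
time_s: 3.95
tool_pos: [0.4517, -0.2237, 0.1026]
ee_rot: [[0.033, 0.999, 0.0], [0.999, -0.033, -0.0], [-0.0, 0.0, -1.0]]
ft_force: [0.1, 0.3, 0.9]
grip_width: 0.0004
finger_force: 0.0
```

Run:
```python
from h import *
im=read_camera("wrist")[:,:,::-1];a=read_camera("side")[:,:,::-1]
print(r.sense()["grip_width"],r.sense()["finger_force"])
a=cv2.resize(a[140:230,320:400],None,fx=4.5,fy=4.5,interpolation=2)
b=im[0:400,180:600]
c=np.zeros((405,360+420,3),np.uint8);c[:a.shape[0],:360]=a;c[:400,360:]=b
cv2.imwrite("pics/w3.png",c)
```

```text
0.0004360930494834384 0.0
```

View pics/w3.png

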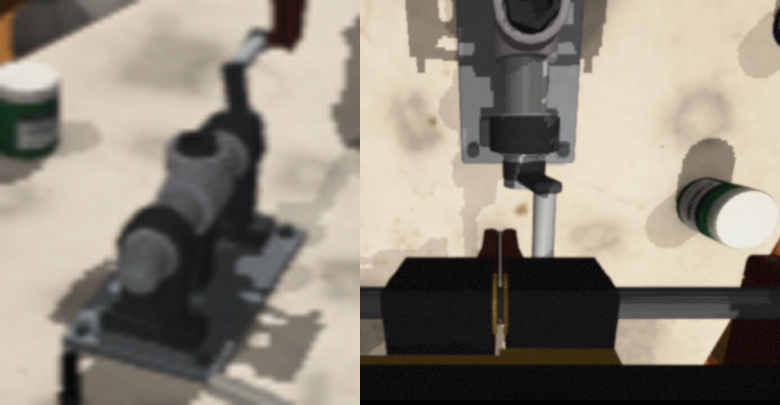

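Run:
```python
from h import *
np.set_printoptions(precision=4,suppress=True)
s=r.sense();p=s["tool_pos"];print(p)
print("side TCP",proj("side",p),"+38up",proj("side",p+[0,0,.038]),"wrist",proj("wrist",p))
for z in (.11,.125,.14):
  print(z,onz("wrist",(363,225),z),onz("wrist",(363,192),z),"boss",onz("wrist",(350,10),z))
a=(320+268/4.5,140+36/4.5);b=(320+235/4.5,140+65/4.5)
for z in (.115,.125,.135):print("side tip",onz("side",a,z),"root",onz("side",b,z))
print(proj("side",np.array([.4775,-.251,.124])),a)
P=dict(mtx=np.load("w2.npz")["m"],cam_to_world=np.load("w2.npz")["T"])
print("pin tri w2/w3 caps:",tri([ray("",(325,190),P),ray("side",(371.5,154.7))]))
```

```text
[ 0.4518 -0.2237  0.1026]
side TCP [381.3096 158.985 ] +38up [382.209 148.516] wrist [321.6701 227.0016]
0.11 [ 0.4794 -0.2206  0.11  ] [ 0.4793 -0.198   0.11  ] boss [ 0.4715 -0.0937  0.11  ]
0.125 [ 0.4773 -0.2153  0.125 ] [ 0.4772 -0.1946  0.125 ] boss [ 0.47   -0.0985  0.125 ]
0.14 [ 0.4751 -0.2101  0.14  ] [ 0.475  -0.1912  0.14  ] boss [ 0.4685 -0.1034  0.14  ]
side tip [ 0.4736 -0.2727  0.115 ] root [ 0.4822 -0.2193  0.115 ]
side tip [ 0.4686 -0.2536  0.125 ] root [ 0.477 -0.201  0.125]
side tip [ 0.4635 -0.2345  0.135 ] root [ 0.4718 -0.1827  0.135 ]
[376.6904 148.1145] (379.55555555555554, 148.0)
pin tri w2/w3 caps: [ 0.4781 -0.1945  0.127 ]
```

Run:
```python
from h import *
np.set_printoptions(precision=3,suppress=True,linewidth=250)
a=read_camera("side").astype(int)
for y in range(138,168): print(y,' '.join('%3d/%3d'%(a[y,x,0],a[y,x,2]) for x in range(374,394,1)))
for z in (.1026,.12,.13,.14): print(z,onz("wrist",(318,231),z))
```

```text
138 220/194 220/195 221/195 221/195 217/191 184/157 108/ 82  51/ 25  36/ 15  30/ 14  34/ 15  37/ 12  43/ 16  52/ 30 124/100 195/167 220/193 222/196 223/197 223/196
139 219/193 219/193 221/194 221/196 219/193 186/158 109/ 82  52/ 27  35/ 16  28/ 15  34/ 16  41/ 16  40/ 16  56/ 37 138/113 203/175 221/194 222/196 222/196 222/196
140 220/194 221/195 221/195 223/197 220/194 188/161 114/ 87  54/ 28  36/ 14  30/ 14  36/ 15  41/ 17  40/ 18  73/ 53 164/138 215/190 221/196 222/196 222/197 223/198
141 220/193 220/193 222/195 222/196 221/194 201/174 137/109  63/ 38  37/ 17  33/ 16  39/ 16  42/ 15  42/ 19  80/ 59 170/143 218/191 222/197 222/197 222/197 221/196
142 219/193 220/193 221/194 221/196 220/195 202/174 141/113  64/ 38  37/ 17  33/ 18  42/ 18  46/ 18  48/ 25 105/ 81 183/156 218/192 222/197 222/196 222/196 222/196
143 220/193 220/194 221/195 222/196 222/195 203/174 141/114  61/ 36  36/ 17  34/ 17  44/ 18  44/ 16  51/ 31 127/102 195/168 220/194 221/194 222/196 222/196 222/196
144 220/193 220/193 220/194 221/195 221/194 202/174 141/112  61/ 37  35/ 16  32/ 16  42/ 18  41/ 17  49/ 30 129/105 
[... 3233 characters left out ...]
23/197 223/196 223/196 225/197 223/196 223/197 222/196 222/196 222/195 221/194 217/191 182/157
165  34/ 36  40/ 43  64/ 62 120/108 186/163 218/191 221/195 223/195 223/197 224/197 223/197 222/196 223/197 222/197 221/196 222/196 221/195 221/194 217/190 182/156
166  32/ 36  33/ 34  37/ 38  69/ 65 159/140 212/186 221/194 221/195 223/196 222/195 222/195 223/197 223/197 223/196 221/196 222/195 221/194 220/194 218/191 189/162
167  33/ 35  31/ 33  30/ 33  47/ 45 123/110 194/170 220/194 223/197 222/197 223/197 223/198 224/198 223/198 223/197 222/197 222/196 222/197 222/196 220/193 215/188
0.1026 [ 0.449 -0.227  0.103]
0.12 [ 0.449 -0.22   0.12 ]
0.13 [ 0.45  -0.217  0.13 ]
0.14 [ 0.45  -0.213  0.14 ]
```

>>> {"method": "step_arm", "body": {
  "plan": [
    [[0, 0, -35, 0], [0, 0, -45, 0], [0, 12, -45, 0], [0, 25, -45, 0]]
  ]
}}

```text
time_s: 4.6
tool_pos: [0.4772, -0.2245, 0.1468]
ee_rot: [[0.033, 0.999, -0.001], [0.999, -0.033, 0.0], [0.0, -0.001, -1.0]]
ft_force: [0.6, 1.0, 0.2]
grip_width: 0.0004
finger_force: 0.0
```

>>> {"method": "step_arm", "body": {
  "plan": [
    [[0, 0, 0, 0], [0, 0, 0, 0], [0, 0, 0, 0], [0, 0, 0, 0], [0, 0, 0, 0], [0, 0, 0, 0], [0, 0, 30, 0], [0, 0, 55, 0], [0, 0, 65, 0], [0, 0, 65, 0]]
  ],
  "gripper": 1
}}

```text
time_s: 5.85
tool_pos: [0.4764, -0.2244, 0.0823]
ee_rot: [[0.032, 0.999, -0.001], [0.999, -0.032, 0.0], [0.0, -0.001, -1.0]]
ft_force: [-0.1, 0.1, 0.8]
grip_width: 0.0881
finger_force: 0.0
```

>>> {"method": "step_arm", "body": {
  "plan": [
    [[0, 0, 0, 0], [0, 0, 0, 0], [0, 0, 0, 0], [0, 0, 0, 0], [0, 0, 0, 0], [0, 0, 0, 0], [0, 0, 0, 0], [0, 0, 0, 0], [0, 0, 0, 0]]
  ],
  "gripper": 0
}}

```text
time_s: 6.98
tool_pos: [0.4772, -0.2245, 0.0828]
ee_rot: [[0.032, 0.999, 0.001], [0.999, -0.032, -0.0], [-0.0, 0.001, -1.0]]
ft_force: [1.4, 0.5, 0.1]
grip_width: 0.0135
finger_force: 30.0
```

>>> {"method": "step_arm", "body": {
  "plan": [
    [[0, -4, -0.5, 0], [0, -8, -0.7, 0], [0, -12, -0.2, 0], [0, -16, 0.4, 0], [0, -20, 1.3, 0], [0, -26, 2.8, 0], [0, -26, 2.8, 0], [0, -26, 2.8, 0]]
  ]
}}

```text
time_s: 7.98
tool_pos: [0.4532, -0.2236, 0.0811]
ee_rot: [[0.032, 0.999, 0.005], [0.999, -0.032, -0.001], [-0.001, 0.005, -1.0]]
ft_force: [4.1, 1.3, 5.2]
grip_width: 0.0132
finger_force: 30.0
```

Run:
```python
from h import *
np.set_printoptions(precision=4,suppress=True)
P=camera_params("wrist");im=read_camera("wrist")[:,:,::-1];cv2.imwrite("pics/w4.png",im);np.savez("w4.npz",m=P["mtx"],T=P["cam_to_world"]);print(P["cam_to_world"],r.sense()["tool_pos"])
cv2.imwrite("pics/w4z.png",cv2.resize(im[0:270,200:440],None,fx=2.2,fy=2.2,interpolation=2))
```

```text
[[ 0.9995 -0.0315 -0.0025  0.453 ]
 [-0.0311 -0.9665 -0.2549 -0.1545]
 [ 0.0056  0.2549 -0.967   0.2769]
 [ 0.      0.      0.      1.    ]] [ 0.4532 -0.2236  0.0811]
```

View pics/w4z.png

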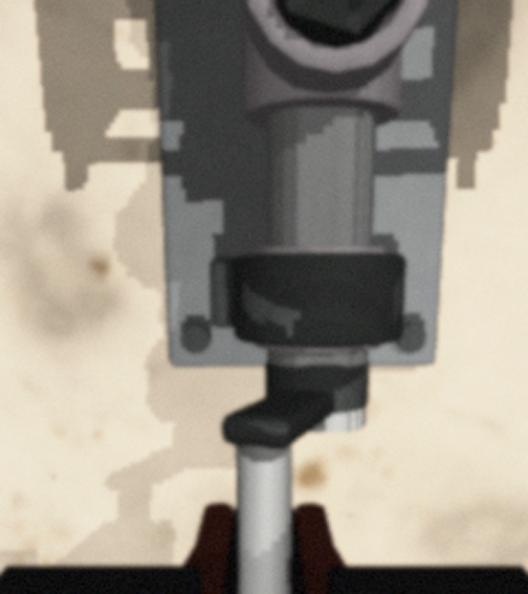

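Run:
```python
from h import *
np.set_printoptions(precision=4,suppress=True)
d=np.load("w4.npz");P={"mtx":d["m"],"cam_to_world":d["T"]}
f=lambda u,v,z:onz("",(200+u/2.2,v/2.2),z,P)
print("pin",f(264,500,.1284),f(266,455,.1284))
print("shaft L,R",f(271,235,.083),f(386,235,.083))
print("pillow",f(231,300,.085),f(405,300,.085),"plate",f(171,363,.01),f(434,363,.01),"endcollar",f(268,380,.09),f(368,380,.09))
print("boss",f(248,5,.118),f(428,5,.118),f(338,70,.118))
```

```text
pin [ 0.4523 -0.2071  0.1284] [ 0.4531 -0.1959  0.1284]
shaft L,R [ 0.4565 -0.1443  0.083 ] [ 0.4889 -0.1453  0.083 ]
pillow [ 0.4445 -0.1618  0.085 ] [ 0.4942 -0.1633  0.085 ] plate [ 0.4158 -0.1888  0.01  ] [ 0.5228 -0.1922  0.01  ] endcollar [ 0.4544 -0.1843  0.09  ] [ 0.4831 -0.1852  0.09  ]
boss [ 0.4523 -0.0994  0.118 ] [ 0.4906 -0.1005  0.118 ] [ 0.4714 -0.1124  0.118 ]
```

>>> {"method": "step_arm", "body": {
  "plan": [
    [[0, -1.5, 0.3, 0], [0, -1.5, 0.3, 0]]
  ]
}}

```text
time_s: 8.28
tool_pos: [0.4521, -0.2236, 0.0808]
ee_rot: [[0.032, 0.999, 0.006], [0.999, -0.032, -0.001], [-0.001, 0.006, -1.0]]
ft_force: [5.3, 0.8, 3.5]
grip_width: 0.0128
finger_force: 30.0
```

>>> {"method": "step_arm", "body": {
  "plan": [
    [[0, 0, 0, 0], [0, 0, 0, 0], [0, 0, 0, 0], [0, 0, -15, 0], [0, 0, -50, 0], [0, 0, -100, 0], [0, 0, -140, 0], [0, 0, -140, 0]]
  ],
  "gripper": 1
}}

```text
time_s: 9.28
tool_pos: [0.4509, -0.2243, 0.2235]
ee_rot: [[0.033, 0.999, 0.006], [0.999, -0.033, -0.003], [-0.003, 0.006, -1.0]]
ft_force: [0.8, 0.1, -0.5]
grip_width: 0.087
finger_force: 0.0
```

Run:
```python
from h import *
np.set_printoptions(precision=4,suppress=True)
P=camera_params("wrist");im=read_camera("wrist")[:,:,::-1];cv2.imwrite("pics/w5.png",im);np.savez("w5.npz",m=P["mtx"],T=P["cam_to_world"]);print(r.sense()["tool_pos"],r.sense()["ft_force"])
c=[proj("",np.array([.4715,-.0935,.118]),P),proj("",np.array([.452,-.22,.121]),P)];print(c)
g=cv2.cvtColor(im,cv2.COLOR_BGR2GRAY)
# pin bright columns at y=-.22 row
v=int(round(c[1][1]));print(v,g[v,285:345].tolist());v-=12;print(g[v,285:345].tolist())
v,u=int(c[0][1]),int(c[0][0]);print(u,v,g[v,u-45:u+45].tolist());print(g[max(0,v-45):v+45,u].tolist())
```

```text
[ 0.4497 -0.2239  0.2213] [ 0.1107 -0.1135 -0.6399]
[array([338.3046,  53.8856]), array([321.3772, 189.3428])]
189 [197, 204, 208, 213, 214, 215, 213, 214, 211, 215, 214, 212, 212, 212, 209, 209, 208, 205, 207, 206, 202, 204, 203, 204, 203, 204, 196, 179, 143, 126, 136, 152, 161, 175, 183, 184, 179, 172, 165, 149, 140, 154, 188, 200, 207, 199, 191, 181, 172, 173, 173, 177, 182, 186, 196, 203, 208, 209, 212, 212]
[212, 211, 209, 200, 200, 197, 190, 190, 187, 188, 186, 188, 188, 190, 190, 188, 188, 189, 183, 187, 190, 183, 184, 184, 183, 183, 173, 156, 125, 119, 133, 145, 159, 172, 179, 182, 181, 178, 165, 152, 139, 161, 188, 206, 213, 214, 214, 213, 215, 214, 214, 211, 210, 210, 207, 210, 209, 206, 205, 200]
338 53 [111, 111, 112, 112, 113, 110, 113, 113, 114, 116, 113, 118, 113, 112, 113, 114, 113, 111, 114, 112, 112, 103, 95, 94, 110, 127, 127, 116, 92, 64, 48, 40, 37, 40, 41, 40, 39, 38, 40, 42, 44, 50, 60, 58, 59, 59, 56, 53, 54, 43, 33, 30, 32, 29, 26, 22, 25, 32, 43, 42, 46, 61, 87, 113, 129, 135, 130, 114, 112, 118, 123, 133, 132, 134, 133, 134, 133, 132, 134, 134, 131, 131, 126, 138, 158, 168, 169, 169, 169, 168]
[109, 110, 110, 111, 111, 111, 110, 111, 112, 114, 110, 111, 111, 110, 109, 116, 113, 108, 109, 115, 116, 128, 128, 126, 115, 90, 69, 47, 46, 47, 47, 45, 34, 31, 29, 28, 31, 28, 26, 31, 32, 29, 29, 34, 43, 59, 62, 52, 41, 40, 40, 38, 36, 40, 46, 57, 70, 70, 69, 60, 46, 40, 82, 143, 192, 211, 219, 216, 190, 145, 129, 137, 142, 140, 152, 164, 170, 178, 184, 188, 187, 191, 189, 191, 189, 192, 192, 189, 191, 189]
```

Run:
```python
from h import *
np.set_printoptions(precision=4,suppress=True)
d=np.load("w5.npz");P={"mtx":d["m"],"cam_to_world":d["T"]}
for uv in [(338,33),(338,69.7),(321.5,53),(354.5,53),(338,28.5)]: print(uv,onz("",uv,.118,P))
im=cv2.imread("pics/w5.png")
s=cv2.imread("pics/scene0.png")
b=cv2.resize(im[15:95,298:378],None,fx=7,fy=7,interpolation=2)
b=np.clip(b.astype(float)*1.8,0,255).astype(np.uint8)
cv2.imwrite("pics/w5z.png",b)
```

```text
(338, 33) [ 0.4715 -0.0762  0.118 ]
(338, 69.7) [ 0.471 -0.107  0.118]
(321.5, 53) [ 0.456  -0.0923  0.118 ]
(354.5, 53) [ 0.4864 -0.0932  0.118 ]
(338, 28.5) [ 0.4716 -0.0725  0.118 ]
```

View pics/w5z.png

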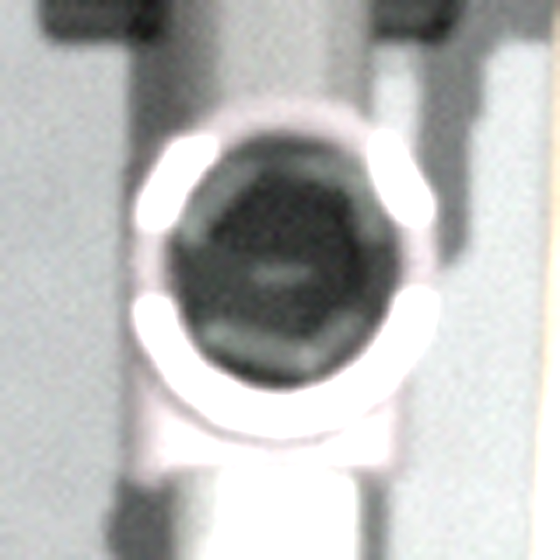

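Run:
```python
from h import *
np.set_printoptions(precision=3,suppress=True)
for k,a in {"smallblack":((153,277),(156,215)),"white":((262,317),(267,255)),"orange":((-2,285),(5,200))}.items():
    for p,z in zip(a,(0.,.08)): print(k,z,onz("scene",(265+p[0]/2.5,160+p[1]/2.5),z))
s=r.sense();print(s["joint_positions"])
R=s["ee_rot"];t=s["tool_pos"]
print("to hover", R.T@(np.array([.444,.238,.2])-t))
```

```text
smallblack 0.0 [0.472 0.131 0.   ]
smallblack 0.08 [0.464 0.138 0.08 ]
white 0.0 [0.367 0.095 0.   ]
white 0.08 [0.36  0.106 0.08 ]
orange 0.0 [0.558 0.248 0.   ]
orange 0.08 [0.57  0.227 0.08 ]
[ 41.441  11.446 -23.732 104.516   5.113  64.881  14.101]
to hover [ 0.462 -0.021  0.02 ]
```

>>> {"method": "step_arm", "body": {
  "plan": [
    [[25, 0, 0, -8], [80, 0, 0, -17], [135, -5, 0, -27], [190, -10, 0, -37], [245, -12, 0, -47], [300, -15, 0, -57], [355, -17, 0, -67], [405, -19, 0, -77], [445, -20, 5, -84.7], [462, -21, 20, -84.7]]
  ]
}}

```text
time_s: 10.58
tool_pos: [0.4421, 0.2413, 0.1987]
ee_rot: [[-0.993, 0.12, -0.001], [0.12, 0.993, 0.001], [0.001, 0.001, -1.0]]
ft_force: [-0.1, -0.1, 0.9]
grip_width: 0.0879
finger_force: 0.0
```

Run:
```python
from h import *
np.set_printoptions(precision=4,suppress=True)
P=camera_params("wrist");im=read_camera("wrist")[:,:,::-1];cv2.imwrite("pics/w6.png",im);np.savez("w6.npz",m=P["mtx"],T=P["cam_to_world"]);s=r.sense();print(s["tool_pos"],s["ee_rot"],s["joint_positions"])
P=dict(mtx=P["mtx"],cam_to_world=P["cam_to_world"])
print("pred bar",proj("",np.array([.444,.238,.114]),P))
g=cv2.cvtColor(im,cv2.COLOR_BGR2GRAY)
m=((g<45)).astype(np.uint8);m[225:]=0
n,l,st,c=cv2.connectedComponentsWithStats(m)
for i in range(1,n):
    if st[i,4]>80:
        ys,xs=np.where(l==i);rc=cv2.minAreaRect(np.c_[xs,ys].astype(np.float32));print(st[i],c[i],rc)
```

```text
[0.4409 0.2418 0.1966] [[-0.9927  0.1205 -0.0038]
 [ 0.1205  0.9927  0.0008]
 [ 0.0039  0.0004 -1.    ]] [  7.9226  18.2728 -51.2825 104.8726  15.533   64.4327  34.3021]
pred bar [316.9239 201.8151]
[ 107    0  185   60 6147] [217.4355  21.5674] ((203.26712036132812, 11.212333679199219), (192.5933380126953, 54.892189025878906), 13.134021759033203)
[580 151  60  13 499] [610.5812 155.5251] ((609.56689453125, 155.9024658203125), (10.526717185974121, 59.429771423339844), 85.76361083984375)
[311 163  19  62 886] [320.1264 193.351 ] ((320.0218505859375, 193.8362579345703), (16.784791946411133, 62.18302536010742), 7.594642639160156)
[ 587  168   53   57 1675] [621.0424 204.3081] ((613.0, 196.0), (56.0, 52.0), 90.0)
[ 60 201  79  24 602] [113.5382 217.9751] ((99.0, 212.5), (23.0, 78.0), 90.0)
[  8 211  28  14 195] [ 25.8718 218.4205] ((21.5, 217.5), (13.0, 27.0), 90.0)
[226 211  25  14 187] [240.2727 219.2727] ((238.76406860351562, 221.02247619628906), (10.387979507446289, 24.803951263427734), 57.9946174621582)
```

Run:
```python
from h import *
np.set_printoptions(precision=4,suppress=True)
im=cv2.imread("pics/w6.png");g=cv2.cvtColor(im,cv2.COLOR_BGR2GRAY).astype(int)
d=np.load("w6.npz");P={"mtx":d["m"],"cam_to_world":d["T"]}
for v in range(156,262,6): print(v,g[v,296:352:2].tolist())
```

```text
156 [194, 183, 132, 105, 104, 114, 118, 117, 115, 105, 87, 72, 54, 45, 51, 69, 87, 97, 106, 106, 106, 104, 104, 121, 140, 144, 150, 168]
162 [181, 137, 118, 116, 123, 133, 138, 139, 132, 130, 104, 73, 67, 74, 75, 84, 98, 102, 96, 76, 60, 43, 54, 64, 81, 94, 117, 137]
168 [138, 117, 116, 118, 125, 121, 129, 138, 137, 102, 38, 28, 28, 28, 26, 27, 20, 56, 121, 131, 125, 115, 119, 113, 104, 78, 59, 50]
174 [111, 108, 110, 106, 110, 106, 109, 112, 113, 73, 28, 29, 32, 28, 26, 28, 25, 79, 132, 141, 141, 145, 144, 146, 124, 85, 79, 77]
180 [110, 109, 111, 110, 112, 110, 107, 105, 86, 41, 24, 32, 34, 33, 32, 24, 33, 98, 136, 137, 134, 133, 128, 121, 92, 75, 75, 77]
186 [105, 105, 106, 102, 115, 116, 110, 79, 95, 45, 29, 29, 29, 31, 28, 25, 26, 59, 72, 71, 65, 72, 74, 71, 72, 74, 74, 90]
192 [103, 102, 105, 112, 126, 127, 121, 96, 40, 25, 25, 28, 31, 25, 28, 22, 39, 75, 84, 82, 85, 87, 72, 72, 69, 70, 92, 133]
198 [104, 105, 100, 109, 112, 115, 110, 75, 27, 26, 30, 32, 28, 32, 26, 21, 57, 115, 124, 125, 126, 128, 115, 82, 67, 97, 135, 136]
204 [127, 130, 124, 128, 127, 127, 123, 104, 43, 24, 
[... 642 characters left out ...]
2, 191, 194, 195, 192, 158, 60, 32, 28, 28, 29, 25, 42, 145, 195, 199, 210, 217, 225, 223, 223, 224, 227, 225, 222, 225, 225]
240 [192, 190, 192, 192, 193, 194, 196, 197, 195, 198, 202, 216, 225, 226, 225, 228, 227, 225, 228, 226, 225, 224, 224, 225, 227, 227, 226, 227]
246 [220, 225, 222, 223, 225, 223, 215, 203, 196, 196, 195, 194, 194, 199, 202, 207, 219, 225, 225, 227, 227, 225, 225, 226, 226, 226, 226, 228]
252 [222, 225, 225, 226, 227, 224, 227, 222, 220, 212, 192, 186, 185, 186, 192, 193, 192, 194, 195, 209, 217, 214, 217, 212, 204, 202, 217, 221]
258 [220, 222, 222, 225, 223, 222, 226, 223, 225, 224, 225, 222, 207, 196, 197, 182, 130, 78, 56, 48, 49, 81, 134, 140, 144, 144, 141, 143]
```

Run:
```python
from h import *
np.set_printoptions(precision=4,suppress=True)
d=np.load("w6.npz");P={"mtx":d["m"],"cam_to_world":d["T"]}
im=cv2.imread("pics/w6.png");g=cv2.cvtColor(im,cv2.COLOR_BGR2GRAY)
m=(g<70).astype(np.uint8);L=[]
for v in range(168,235):
    xs=np.where(m[v,300:340])[0]+300
    # longest run
    runs=np.split(xs,np.where(np.diff(xs)>1)[0]+1);q=max(runs,key=len);L.append((v,q[0],q[-1]+1))
L=np.array(L,float);mid=(L[:,1]+L[:,2])/2
k=np.abs(L[:,2]-L[:,1]-15)<3;pf=np.polyfit(L[k,0],mid[k],1);print(pf,k.sum())
a=onz("",(np.polyval(pf,165),165),.114,P);b=onz("",(np.polyval(pf,237.5),237.5),.114,P)
print(a,b,np.linalg.norm(a-b),(a+b)/2,np.degrees(np.arctan2(a[1]-b[1],a[0]-b[0])))
s=r.sense();R=s["ee_rot"];c=(a+b)/2;c[2]=.062;print("move",R.T@(c-s["tool_pos"])*1000,"tool x angle",np.degrees(np.arctan2(R[1,0],R[0,0])),s["tool_pos"])
```

```text
[ -0.0981 339.597 ] 50
[0.4092 0.2484 0.114 ] [0.4806 0.2329 0.114 ] 0.07301385397096392 [0.4449 0.2406 0.114 ] 167.7427436599859
move [ -4.6376  -0.6635 134.6212] tool x angle 173.08070782869325 [0.4409 0.2418 0.1966]
```

>>> {"method": "step_arm", "body": {
  "plan": [
    [[-2, -0.5, 30, 2.5], [-4, -0.5, 70, 5.3], [-4, -0.5, 70, 5.3], [-4, -0.5, 70, 5.3]]
  ]
}}

```text
time_s: 11.12
tool_pos: [0.4471, 0.2379, 0.1303]
ee_rot: [[-0.977, 0.215, -0.0], [0.215, 0.977, 0.0], [0.0, 0.0, -1.0]]
ft_force: [-0.1, 1.7, 0.2]
grip_width: 0.0878
finger_force: 0.0
```

Run:
```python
from h import *
np.set_printoptions(precision=4,suppress=True)
s=r.sense();R=s["ee_rot"];print("move",R.T@(np.array([.4449,.2406,.062])-s["tool_pos"])*1000,"tool x angle",np.degrees(np.arctan2(R[1,0],R[0,0])),s["tool_pos"])
P=camera_params("wrist");P=dict(mtx=P["mtx"],cam_to_world=P["cam_to_world"])
im=read_camera("wrist")[:,:,::-1];cv2.imwrite("pics/w7.png",im);g=cv2.cvtColor(im,cv2.COLOR_BGR2GRAY)
m=(g<70).astype(np.uint8);L=[]
for v in range(130,300):
    xs=np.where(m[v,290:350])[0]+290
    if len(xs)==0: continue
    q=max(np.split(xs,np.where(np.diff(xs)>1)[0]+1),key=len);L.append((v,q[0],q[-1]+1))
L=np.array(L,float);print(L[::6].tolist())
print("ends pred",[proj("",np.array([*e,.114]),P) for e in [(.408,.2486),(.482,.2326)]])
```

```text
move [ 2.726   2.1612 68.3252] tool x angle 167.59516817624507 [0.4471 0.2379 0.1303]
[[151.0, 298.0, 304.0], [157.0, 313.0, 328.0], [163.0, 336.0, 350.0], [169.0, 313.0, 332.0], [175.0, 312.0, 333.0], [181.0, 312.0, 333.0], [187.0, 312.0, 333.0], [193.0, 310.0, 336.0], [199.0, 310.0, 336.0], [205.0, 312.0, 333.0], [211.0, 310.0, 334.0], [217.0, 312.0, 333.0], [223.0, 312.0, 332.0], [229.0, 313.0, 332.0], [235.0, 313.0, 332.0], [241.0, 313.0, 332.0], [247.0, 313.0, 331.0], [253.0, 313.0, 331.0], [259.0, 314.0, 331.0], [277.0, 344.0, 350.0], [283.0, 345.0, 350.0], [289.0, 290.0, 350.0], [295.0, 290.0, 350.0]]
ends pred [array([323.2363, 167.5719]), array([323.2206, 264.6997])]
```

>>> {"method": "step_arm", "body": {
  "plan": [
    [[2, 1, 20, 0], [3, 2, 45, 0], [3, 2, 60, 0], [3, 2, 68, 0], [3, 2, 68, 0]]
  ]
}}

```text
time_s: 11.8
tool_pos: [0.4446, 0.2405, 0.0616]
ee_rot: [[-0.976, 0.216, -0.0], [0.216, 0.976, 0.0], [0.0, 0.0, -1.0]]
ft_force: [0.0, 0.5, 1.2]
grip_width: 0.0877
finger_force: 0.0
```

>>> {"method": "step_arm", "body": {
  "plan": [
    [[0, 0, 0, 0], [0, 0, 0, 0], [0, 0, 0, 0], [0, 0, 0, 0], [0, 0, 0, 0], [0, 0, 0, 0], [0, 0, 0, 0], [0, 0, 0, 0], [0, 0, 0, 0]]
  ],
  "gripper": 0
}}

```text
time_s: 12.92
tool_pos: [0.4445, 0.2404, 0.0614]
ee_rot: [[-0.976, 0.216, -0.0], [0.216, 0.976, -0.0], [0.0, -0.0, -1.0]]
ft_force: [0.3, 0.2, -0.5]
grip_width: 0.0156
finger_force: 30.0
```

>>> {"method": "step_arm", "body": {
  "plan": [
    [[0, 0, -25, 0], [0, 0, -60, 0], [0, 0, -110, 0], [0, -10, -160, 0], [-17, -55, -165, 5], [-33, -105, -165, 10], [-48, -155, -165, 15], [-63, -205, -165, 20], [-78, -255, -165, 22.6], [-93, -300, -165, 22.6]]
  ]
}}

```text
time_s: 14.18
tool_pos: [0.4703, -0.0746, 0.2265]
ee_rot: [[-0.818, 0.576, 0.0], [0.576, 0.818, -0.001], [-0.0, -0.0, -1.0]]
ft_force: [0.7, 0.3, -1.9]
grip_width: 0.0159
finger_force: 30.0
```

Run:
```python
from h import *
np.set_printoptions(precision=4,suppress=True)
s=r.sense();R=s["ee_rot"];print("move",R.T@(np.array([.4717,-.0923,.191])-s["tool_pos"])*1000,"tool x angle",np.degrees(np.arctan2(R[1,0],R[0,0])),s["tool_pos"],s["grip_width"],s["joint_positions"])
```

```text
move [-11.3815 -13.6725  35.4889] tool x angle 144.8648601839734 [ 0.4703 -0.0746  0.2265] 0.01585413817739604 [ 36.8368  10.2816 -37.9151 106.4363   6.9517  65.5734  51.3495]
```

>>> {"method": "step_arm", "body": {
  "plan": [
    [[-6, -7, 10, 0], [-11.4, -13.7, 25, 0], [-11.4, -13.7, 33, 0], [-11.4, -13.7, 33, 0]]
  ]
}}

```text
time_s: 14.68
tool_pos: [0.4715, -0.0889, 0.1926]
ee_rot: [[-0.82, 0.573, -0.002], [0.573, 0.82, 0.001], [0.002, -0.0, -1.0]]
ft_force: [0.0, -0.7, -1.1]
grip_width: 0.0159
finger_force: 30.0
```

Run:
```python
from h import *
np.set_printoptions(precision=4,suppress=True)
s=r.sense();print(s["tool_pos"],s["ft_force"])
O=np.zeros((600,800,3),np.uint8);t=s["tool_pos"].copy();t[2]-=.0464
tgt=np.array([.4717,-.0923,.118])
for i,n in enumerate(["scene","side"]):
    im=read_camera(n)[:,:,::-1];cv2.imwrite(f"pics/{n}8.png",im)
    c=proj(n,tgt);x0,y0=int(c[0])-22,int(c[1])-50;print(n,x0,y0,c,proj(n,t))
    O[:,400*i:400*i+400]=cv2.resize(im[y0:y0+66,x0:x0+44],(400,600),interpolation=2)
cv2.imwrite("pics/h8.png",np.clip(O*1.3,0,255).astype(np.uint8))
```

```text
[ 0.4715 -0.0889  0.1926] [ 0.0103 -0.7077 -1.0966]
scene 370 146 [392.4163 196.7461] [392.8289 187.3189]
side 340 122 [362.8105 172.3332] [363.0122 164.6825]
```

View pics/h8.png

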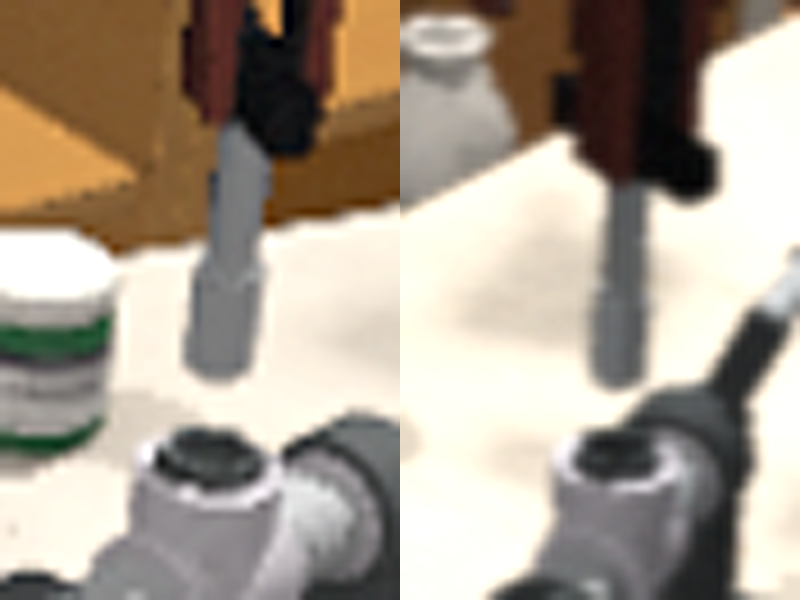

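>>> {"method": "step_arm", "body": {
  "plan": [
    [[-1, -1, 5, 0], [-1.5, -2.2, 12, 0], [-1.5, -2.2, 17, 0], [-1.5, -2.2, 17, 0], [-1.5, -2.2, 17, 0]]
  ]
}}

```text
time_s: 15.4
tool_pos: [0.4721, -0.093, 0.1765]
ee_rot: [[-0.819, 0.574, 0.0], [0.574, 0.819, 0.0], [-0.0, 0.0, -1.0]]
ft_force: [0.4, -0.3, -0.9]
grip_width: 0.0155
finger_force: 30.0
```

>>> {"method": "step_arm", "body": {
  "plan": [
    [[0, 0, 3, 0], [0, 0, 6, 0], [0, 0, 8, 0], [0, 0, 10, 0], [0, 0, 12, 0], [0, 0, 12, 0]]
  ]
}}

```text
time_s: 16.15
tool_pos: [0.4724, -0.0928, 0.1655]
ee_rot: [[-0.819, 0.574, 0.001], [0.574, 0.819, -0.001], [-0.001, -0.0, -1.0]]
ft_force: [-3.7, 0.8, 10.4]
grip_width: 0.0156
finger_force: 30.0
```

>>> {"method": "step_arm", "body": {
  "plan": [
    [[0.8, -0.6, 0.5, 0], [0.8, -0.6, 0.5, -4], [0.8, -0.6, 0.5, -8], [0.8, -0.6, 0.5, -8]]
  ]
}}

```text
time_s: 16.65
tool_pos: [0.4719, -0.0928, 0.1654]
ee_rot: [[-0.891, 0.454, 0.002], [0.454, 0.891, -0.001], [-0.002, 0.0, -1.0]]
ft_force: [-3.5, 1.3, 11.9]
grip_width: 0.0156
finger_force: 30.0
```

Run:
```python
from h import *
s=r.sense();print(s["tool_pos"].round(4),s["ft_force"].round(1),s["ft_torque"].round(3))
```

```text
[ 0.4719 -0.0928  0.1654] [-3.5  1.3 11.9] [ 0.226  0.647 -0.026]
```

>>> {"method": "step_arm", "body": {
  "plan": [
    [[0.6, -0.3, 0, 0], [0.6, -0.3, 0, 4], [0.6, -0.3, 0, 8], [0.6, -0.3, 0, 12], [0.6, -0.3, 0, 16], [0.6, -0.3, 0, 16]]
  ]
}}

```text
time_s: 17.4
tool_pos: [0.4723, -0.0921, 0.1655]
ee_rot: [[-0.73, 0.683, 0.004], [0.683, 0.73, 0.0], [-0.003, 0.003, -1.0]]
ft_force: [0.2, 2.3, 8.8]
grip_width: 0.0163
finger_force: 30.0
```

Run:
```python
from h import *
s=r.sense();print(s["tool_pos"].round(4),s["ft_force"].round(1),s["ft_torque"].round(3))
```

```text
[ 0.4723 -0.0921  0.1655] [0.2 2.3 8.8] [ 0.642 -0.265  0.053]
```

Run:
```python
from h import *
from scipy.ndimage import map_coordinates
d=np.load("w5.npz");P={"mtx":d["m"],"cam_to_world":d["T"]}
g=cv2.cvtColor(cv2.imread("pics/w5.png"),cv2.COLOR_BGR2GRAY).astype(float)
T=np.linalg.inv(P["cam_to_world"])
def samp(xy,z):
    X=np.c_[xy,np.full(len(xy),z)];c=X@T[:3,:3].T+T[:3,3];p=c@P["mtx"].T;p=p[:,:2]/p[:,2:];return map_coordinates(g,[p[:,1],p[:,0]],order=1)
def hexpts(th,a):
    t=np.linspace(0,2*np.pi,180,endpoint=False);ph=((t-th+np.pi/6)%(np.pi/3))-np.pi/6;rr=a/np.cos(ph);return np.c_[rr*np.cos(t),rr*np.sin(t)]
# rim: bright ring circle fit
best=[]
for x in np.arange(.468,.4761,.0005):
  for y in np.arange(-.097,-.0879,.0005):
    t=np.linspace(0,2*np.pi,120);u=np.c_[np.cos(t),np.sin(t)]
    best.append((samp(u*.018+[x,y],.118).mean()-samp(u*.0145+[x,y],.118).mean(),x,y))
best.sort(reverse=True);print("rim",[np.round(b,4).tolist() for b in best[:4]])
for z in (.1215,.123):
  R=[]
  for x in np.arange(.469,.4751,.0007):
    for y in np.arange(-.096,-.0889,.0007):
      for th in np.arange(0,60,3):
        h=np.radians(th);o=samp(hexpts(h,.0109)+[x,y],z);i=samp(hexpts(h,.0082)+[x,y],z)
        R.append((np.minimum(o,90).mean()-np.minimum(i,90).mean(),x,y,th))
  R.sort(reverse=True);print("hex",z,[np.round(b,4).tolist() for b in R[:6]])
  for th in range(0,60,6): print(th,round(max(q[0] for q in R if q[3]==th),2),end="; ")
```

```text
rim [[110.1958, 0.4715, -0.092], [108.787, 0.471, -0.092], [107.4115, 0.4715, -0.0925], [106.2943, 0.471, -0.0925]]
hex 0.1215 [[28.4709, 0.4718, -0.0918, 12.0], [28.3324, 0.4718, -0.0918, 15.0], [28.239, 0.4718, -0.0918, 9.0], [27.9038, 0.4711, -0.0918, 12.0], [27.8889, 0.4718, -0.0918, 18.0], [27.8377, 0.4711, -0.0918, 15.0]]
0 26.35; 6 27.72; 12 28.47; 18 27.89; 24 26.3; 30 24.83; 36 23.65; 42 22.96; 48 23.16; 54 24.62; hex 0.123 [[28.3505, 0.4711, -0.0925, 12.0], [28.2026, 0.4711, -0.0925, 15.0], [28.1559, 0.4711, -0.0925, 9.0], [28.081, 0.4718, -0.0925, 12.0], [27.9865, 0.4718, -0.0925, 9.0], [27.8641, 0.4718, -0.0925, 15.0]]
0 26.4; 6 27.68; 12 28.35; 18 27.8; 24 26.53; 30 25.1; 36 23.86; 42 23.17; 48 23.42; 54 24.56;
```

>>> {"method": "step_arm", "body": {
  "plan": [
    [[0.4, -0.3, 0, 3], [0.4, -0.3, 0, 6], [0.4, -0.3, 1, 6], [0.4, -0.3, 2, 6], [0.4, -0.3, 3, 6]]
  ]
}}

```text
time_s: 18.02
tool_pos: [0.473, -0.0921, 0.1647]
ee_rot: [[-0.656, 0.755, 0.007], [0.755, 0.656, -0.001], [-0.005, 0.004, -1.0]]
ft_force: [-4.6, 3.7, 32.1]
grip_width: 0.0153
finger_force: 30.0
```

Run:
```python
from h import *
s=r.sense();print(s["tool_pos"].round(4),s["ft_force"].round(1),s["ft_torque"].round(3))
```

```text
[ 0.473  -0.0921  0.1647] [-4.6  3.7 32.1] [ 0.748  1.198 -0.021]
```

>>> {"method": "step_arm", "body": {
  "plan": [
    [[0, 0, -3, 0], [1.3, 0, -3, 0], [1.3, 0, -2, 0], [1.3, 0, -1, 0], [1.3, 0, -1, 0]]
  ]
}}

```text
time_s: 18.65
tool_pos: [0.4718, -0.092, 0.1649]
ee_rot: [[-0.655, 0.755, 0.006], [0.755, 0.655, -0.002], [-0.005, 0.003, -1.0]]
ft_force: [-2.1, 0.7, 22.5]
grip_width: 0.0159
finger_force: 30.0
```

```bash
cat > st.py <<'E'
from h import *
s=r.sense();R=s["ee_rot"];print(s["tool_pos"].round(4),s["ft_force"].round(1),s["ft_torque"].round(3),"ang",np.degrees(np.arctan2(R[1,0],R[0,0])).round(1)-180,"z",R[:,2].round(4),s["joint_positions"].round(1)[6])
E
python3 st.py
python3 - <<'E'
from h import *
# key shank tilt/position in scene & side pictures: report dark-vs-bg? save only
for n in("scene","side"): cv2.imwrite(f"pics/{n}9.png",read_camera(n)[:,:,::-1])
for n,x0,x1,ys in(("scene",380,412,range(160,196,4)),("side",350,380,range(140,174,4))):
    g=cv2.cvtColor(cv2.imread(f"pics/{n}9.png"),cv2.COLOR_BGR2GRAY)
    print(n,x0)
    for y in ys: print(y,g[y,x0:x1].tolist())
E
```

```text
[ 0.4718 -0.092   0.1649] [-2.1  0.7 22.5] [ 0.134  0.426 -0.053] ang -49.099999999999994 z [ 0.006  -0.0016 -1.    ] 37.2
scene 380
160 [69, 71, 72, 71, 73, 73, 75, 80, 78, 78, 74, 35, 42, 38, 28, 21, 25, 23, 21, 21, 11, 10, 28, 44, 42, 49, 78, 73, 73, 70, 62, 59]
164 [131, 133, 134, 121, 90, 67, 62, 78, 77, 72, 19, 43, 43, 42, 22, 6, 12, 12, 15, 14, 11, 23, 40, 43, 46, 58, 57, 58, 58, 56, 56, 57]
168 [81, 78, 79, 76, 72, 75, 77, 77, 77, 84, 79, 38, 45, 51, 14, 15, 15, 18, 20, 16, 20, 21, 44, 39, 41, 56, 55, 53, 51, 50, 45, 54]
172 [114, 65, 69, 72, 71, 69, 76, 72, 70, 73, 92, 121, 140, 93, 53, 14, 9, 9, 6, 3, 74, 169, 198, 194, 192, 191, 192, 192, 192, 191, 191, 192]
176 [209, 206, 188, 180, 190, 191, 191, 193, 192, 192, 193, 196, 191, 90, 83, 92, 94, 91, 115, 182, 196, 194, 192, 191, 191, 190, 189, 188, 187, 187, 187, 186]
180 [104, 90, 113, 199, 193, 191, 190, 190, 190, 191, 193, 192, 154, 73, 89, 94, 93, 92, 130, 194, 189, 188, 187, 186, 185, 184, 182, 178, 177, 174, 172, 170]
184 [45, 62, 135, 194, 190, 189, 189, 190, 190, 192, 194, 173, 88, 94, 97, 94, 91, 107, 166, 186, 190, 
[... 956 characters left out ...]
66, 164, 163, 164, 162, 161, 159, 157, 154, 137, 100, 69, 70, 72, 78, 138, 182, 191, 195, 199, 201, 203, 205, 207, 201, 162, 89, 72]
160 [194, 193, 192, 189, 188, 187, 184, 182, 183, 180, 177, 159, 116, 79, 73, 73, 89, 154, 194, 201, 204, 206, 207, 206, 199, 149, 59, 33, 32, 32]
164 [208, 208, 208, 206, 208, 208, 207, 208, 209, 207, 192, 144, 87, 78, 74, 71, 83, 141, 164, 141, 139, 130, 109, 78, 42, 33, 32, 33, 54, 126]
168 [199, 198, 198, 198, 199, 201, 200, 200, 202, 198, 171, 120, 83, 78, 73, 72, 66, 55, 45, 47, 46, 53, 58, 60, 60, 54, 46, 43, 107, 179]
172 [184, 180, 178, 179, 178, 177, 175, 186, 161, 74, 38, 40, 50, 57, 57, 51, 53, 60, 98, 148, 146, 106, 93, 79, 54, 37, 34, 35, 70, 156]
```

>>> {"method": "step_arm", "body": {
  "plan": [
    [[0, 0, -1.5, 0], [0.2, 0, -1.5, -3], [0.2, 0, -1.5, -6], [0.2, 0, -1.5, -9], [0.2, 0, -1.5, -9]]
  ]
}}

```text
time_s: 19.38
tool_pos: [0.4707, -0.0918, 0.1651]
ee_rot: [[-0.766, 0.643, 0.004], [0.643, 0.766, -0.001], [-0.003, 0.002, -1.0]]
ft_force: [-0.5, 1.1, 13.0]
grip_width: 0.0156
finger_force: 30.0
```

```bash
python3 st.py
python3 - <<'E'
from h import *
for n in("scene","side"): print(n,proj(n,np.array([.4718,-.0922,.1515])),proj(n,np.array([.4718,-.0922,.1515+.048])))
E
```

```text
[ 0.4707 -0.0918  0.1651] [-0.5  1.1 13. ] [ 0.165  0.    -0.019] ang -40.0 z [ 3.8e-03 -7.0e-04 -1.0e+00] 45.9
scene [393.81629635 184.99178567] [395.98861299 167.46457504]
side [363.36733854 162.62480193] [364.25418508 148.23303908]
```

>>> {"method": "step_arm", "body": {
  "plan": [
    [[0, 0, 0, 5], [0, 0, 0, 10], [0, 0, 0, 14], [0, 0, 0, 18], [0, 0, 0, 22], [0, 0, 0, 22]]
  ]
}}

```text
time_s: 20.12
tool_pos: [0.4716, -0.0917, 0.1653]
ee_rot: [[-0.468, 0.884, 0.006], [0.884, 0.468, -0.001], [-0.003, 0.005, -1.0]]
ft_force: [1.3, 1.0, 11.1]
grip_width: 0.0157
finger_force: 30.0
```

```bash
python3 st.py
```

```text
[ 0.4716 -0.0917  0.1653] [ 1.3  1.  11.1] [ 0.195 -0.784  0.021] ang -62.099999999999994 z [ 5.8e-03 -7.0e-04 -1.0e+00] 24.9
```

>>> {"method": "step_arm", "body": {
  "plan": [
    [[0, 0, 0, 4], [0, 0, 0, 8], [0, 0, 0, 12], [0, 0, 0, 16], [0, 0, 0, 16]]
  ]
}}

```text
time_s: 20.75
tool_pos: [0.4719, -0.0916, 0.1653]
ee_rot: [[-0.206, 0.978, 0.006], [0.978, 0.206, -0.001], [-0.002, 0.006, -1.0]]
ft_force: [2.0, 1.0, 11.1]
grip_width: 0.016
finger_force: 30.0
```

```bash
python3 st.py
```

```text
[ 0.4719 -0.0916  0.1653] [ 2.   1.  11.1] [ 0.239 -0.875  0.04 ] ang -78.1 z [ 6.2e-03 -6.0e-04 -1.0e+00] 9.6
```

>>> {"method": "step_arm", "body": {
  "plan": [
    [[0, 0, -3.3, 0], [0, 0, -3.3, -10], [0, 0, -3.3, -20], [0, 0, -3.3, -30], [0, 0, -3.3, -30], [0, 0, -3.3, -30]]
  ]
}}

```text
time_s: 21.5
tool_pos: [0.4689, -0.0918, 0.1666]
ee_rot: [[-0.665, 0.746, -0.0], [0.746, 0.665, 0.0], [0.0, 0.0, -1.0]]
ft_force: [1.2, 1.1, -1.1]
grip_width: 0.0159
finger_force: 30.0
```

```bash
python3 st.py; python3 -c "
from h import *
R=r.sense()['ee_rot'];print(R.T@np.array([.004,0,0])*1000,R.T@np.array([0,.004,0])*1000)"
```

```text
[ 0.4689 -0.0918  0.1666] [ 1.2  1.1 -1.1] [ 0.47  -0.616  0.011] ang -48.30000000000001 z [-0.e+00  3.e-04 -1.e+00] 38.3
[-2.66163287e+00  2.98591870e+00 -2.12642595e-05] [2.98591857e+00 2.66163276e+00 1.16305598e-03]
```

>>> {"method": "step_arm", "body": {
  "plan": [
    [[-1.7, 1.9, 0, 0], [-3.3, 3.7, 0, 0], [-3.3, 3.7, 0, 0]]
  ]
}}

```text
time_s: 21.88
tool_pos: [0.4735, -0.0919, 0.1665]
ee_rot: [[-0.668, 0.744, -0.001], [0.744, 0.668, 0.0], [0.001, -0.001, -1.0]]
ft_force: [-0.4, 0.6, -0.2]
grip_width: 0.0161
finger_force: 30.0
```

>>> {"method": "step_arm", "body": {
  "plan": [
    [[-1, 1.1, 0, 0], [-2, 2.2, 0, 0], [-2, 2.2, 0, 0]]
  ]
}}

```text
time_s: 22.25
tool_pos: [0.476, -0.0918, 0.1665]
ee_rot: [[-0.668, 0.744, -0.002], [0.744, 0.668, -0.0], [0.001, -0.001, -1.0]]
ft_force: [-4.8, 1.3, 0.3]
grip_width: 0.0159
finger_force: 30.0
```

>>> {"method": "step_arm", "body": {
  "plan": [
    [[2, -2.2, 0, 0], [4, -4.5, 0, 0], [5.3, -6, 0, 0], [5.3, -6, 0, 0]]
  ]
}}

```text
time_s: 22.75
tool_pos: [0.4693, -0.092, 0.167]
ee_rot: [[-0.668, 0.744, 0.001], [0.744, 0.668, -0.0], [-0.001, 0.001, -1.0]]
ft_force: [1.0, 0.4, -1.0]
grip_width: 0.0157
finger_force: 30.0
```

>>> {"method": "step_arm", "body": {
  "plan": [
    [[0.7, -0.8, 0, 0], [1.3, -1.5, 0, 0], [1.3, -1.5, 0, 0]]
  ]
}}

```text
time_s: 23.12
tool_pos: [0.4679, -0.0919, 0.1672]
ee_rot: [[-0.668, 0.744, 0.002], [0.744, 0.668, -0.0], [-0.002, 0.002, -1.0]]
ft_force: [4.2, 0.3, -0.3]
grip_width: 0.0158
finger_force: 30.0
```

>>> {"method": "step_arm", "body": {
  "plan": [
    [[-1.3, 1.5, 0, 0], [-2.6, 2.9, 0, 0], [-0.4, 4.9, 0, 0], [0.4, 5.6, 0, 0], [0.4, 5.6, 0, 0]]
  ]
}}

```text
time_s: 23.75
tool_pos: [0.4704, -0.0879, 0.1666]
ee_rot: [[-0.668, 0.744, -0.001], [0.744, 0.668, -0.0], [0.0, -0.001, -1.0]]
ft_force: [-0.2, -1.0, -1.0]
grip_width: 0.0158
finger_force: 30.0
```

>>> {"method": "step_arm", "body": {
  "plan": [
    [[-2, -1.8, 0, 0], [-4, -3.6, 0, 0], [-6, -5.3, 0, 0], [-6, -5.3, 0, 0]]
  ]
}}

```text
time_s: 24.25
tool_pos: [0.471, -0.0952, 0.1669]
ee_rot: [[-0.668, 0.744, 0.0], [0.744, 0.668, 0.001], [0.001, 0.001, -1.0]]
ft_force: [-0.7, 4.7, 0.5]
grip_width: 0.0156
finger_force: 30.0
```

>>> {"method": "step_arm", "body": {
  "plan": [
    [[1.8, 1.9, 0, 0], [3.5, 3.7, 0, 0], [3.5, 3.7, 1, 0], [3.5, 3.7, 2, 0], [3.5, 3.7, 3, 0], [3.5, 3.7, 3, 0]]
  ]
}}

```text
time_s: 25.0
tool_pos: [0.4712, -0.091, 0.1637]
ee_rot: [[-0.668, 0.744, 0.0], [0.744, 0.668, -0.0], [-0.0, -0.0, -1.0]]
ft_force: [0.5, -0.3, -0.8]
grip_width: 0.0156
finger_force: 30.0
```

```bash
python3 st.py
```

```text
[ 0.4712 -0.091   0.1637] [ 0.5 -0.3 -0.8] [-0.147 -0.335  0.028] ang -48.099999999999994 z [ 1.e-04 -1.e-04 -1.e+00] 38.0
```

>>> {"method": "step_arm", "body": {
  "plan": [
    [[0, 0, 2, 0], [0, 0, 4, 0], [0, 0, 6, 0], [0, 0, 7, 0], [0, 0, 7, 0]]
  ]
}}

```text
time_s: 25.62
tool_pos: [0.4712, -0.0909, 0.1566]
ee_rot: [[-0.668, 0.744, -0.0], [0.744, 0.668, -0.0], [0.0, -0.0, -1.0]]
ft_force: [1.0, -0.7, -1.0]
grip_width: 0.016
finger_force: 30.0
```

```bash
python3 st.py
```

```text
[ 0.4712 -0.0909  0.1566] [ 1.  -0.7 -1. ] [-0.229 -0.357  0.053] ang -48.099999999999994 z [-1.e-04 -0.e+00 -1.e+00] 37.7
```

>>> {"method": "step_arm", "body": {
  "plan": [
    [[0, 0, 0.3, 6], [0, 0, 0.6, 12], [0, 0, 1.0, 18], [0, 0, 1.4, 24], [0, 0, 1.4, 24], [0, 0, 1.4, 24]]
  ]
}}

```text
time_s: 26.38
tool_pos: [0.4719, -0.0908, 0.1557]
ee_rot: [[-0.31, 0.951, 0.002], [0.951, 0.31, -0.0], [-0.001, 0.001, -1.0]]
ft_force: [3.5, -1.4, 1.0]
grip_width: 0.0161
finger_force: 30.0
```

```bash
python3 st.py
```

```text
[ 0.4719 -0.0908  0.1557] [ 3.5 -1.4  1. ] [-0.171 -1.021  0.099] ang -71.9 z [ 1.5e-03 -1.0e-04 -1.0e+00] 15.0
```

>>> {"method": "step_arm", "body": {
  "plan": [
    [[-0.2, 0.6, 0.3, 4], [-0.2, 0.6, 0.5, 8], [-0.2, 0.6, 0.8, 12], [-0.2, 0.6, 0.8, 12], [-0.2, 0.6, 0.8, 12]]
  ]
}}

```text
time_s: 27.0
tool_pos: [0.4722, -0.0908, 0.1549]
ee_rot: [[-0.106, 0.994, 0.001], [0.994, 0.106, -0.0], [-0.0, 0.001, -1.0]]
ft_force: [2.5, -0.2, 3.7]
grip_width: 0.0161
finger_force: 30.0
```

```bash
python3 st.py
```

```text
[ 0.4722 -0.0908  0.1549] [ 2.5 -0.2  3.7] [-0.003 -0.812  0.174] ang -83.9 z [ 9.e-04 -0.e+00 -1.e+00] 3.5
```

```bash
cat > tq.py <<'E'
from h import *
L=[]
for i in range(3):
    read_camera("wrist");s=r.sense();L.append([*s["ft_torque"],*s["ft_force"],s["effort"][6]])
print(np.round(L,3).tolist())
E
python3 tq.py
```

```text
[[-0.01, -0.824, 0.156, 1.681, 0.345, 4.007, -0.151], [-0.023, -0.821, 0.144, 2.749, 1.026, 4.767, -0.151], [0.051, -0.819, 0.201, 1.434, 0.279, 4.096, -0.157]]
```

>>> {"method": "step_arm", "body": {
  "plan": [
    [[0, 0, 0, 3], [0, 0, 0, 6], [0, 0, 0, 6], [0, 0, 0, 6]]
  ]
}}

```text
time_s: 27.65
tool_pos: [0.4721, -0.0908, 0.1545]
ee_rot: [[-0.0, 1.0, 0.001], [1.0, 0.0, 0.0], [0.0, 0.001, -1.0]]
ft_force: [4.7, 0.6, -1.4]
grip_width: 0.0157
finger_force: 30.0
```

```bash
python3 st.py; python3 tq.py
```

```text
[ 0.4721 -0.0908  0.1545] [ 4.7  0.6 -1.4] [ 0.036 -1.319  0.193] ang -90.0 z [ 5.e-04  1.e-04 -1.e+00] -2.2
[[0.047, -1.329, 0.191, 4.894, 0.149, -0.0, -0.18], [0.091, -1.43, 0.204, 4.162, 0.204, -0.027, -0.179], [0.019, -1.444, 0.195, 2.934, -0.222, -1.364, -0.182]]
```

```bash
python3 - <<'E'
from h import *
from scipy.ndimage import map_coordinates
for f in ("w5","w2","w4","w1"):
  d=np.load(f+".npz");M=d["m"];T=np.linalg.inv(d["T"])
  g=cv2.cvtColor(cv2.imread(f"pics/{f}.png"),cv2.COLOR_BGR2GRAY).astype(float);g=np.minimum(g,100)
  def samp(xy,z):
    c=np.c_[xy,np.full(len(xy),z)]@T[:3,:3].T+T[:3,3];p=c@M.T;p=p[:,:2]/p[:,2:];o=map_coordinates(g,[p[:,1],p[:,0]],order=1,mode="nearest");o[(p[:,1]<0)]=np.nan;return o
  t=np.linspace(0,2*np.pi,240,endpoint=False)
  def hexp(th,a):
    ph=((t-th+np.pi/6)%(np.pi/3))-np.pi/6;rr=a/np.cos(ph);return np.c_[rr*np.cos(t),rr*np.sin(t)]
  for z in (.1215,.1235):
    R=[]
    for x in np.arange(.469,.4746,.0008):
      for y in np.arange(-.096,-.0885,.0008):
        for th in np.arange(0,60,3):
          h=np.radians(th);D=samp(hexp(h,.0106)+[x,y],z)-samp(hexp(h,.0086)+[x,y],z)
          if np.isfinite(D).sum()>50:R.append((np.nanmean(D),x,y,th,np.isfinite(D).mean()))
    R.sort(reverse=True)
    print(f,z,[np.round(b,4).tolist() for b in R[:3]],[(th,round(max(q[0] for q in R if q[3]==th),1)) for th in range(0,60,6)] if R else "")
E
ls pics
```

```text
w5 0.1215 [[24.0441, 0.4714, -0.092, 15.0, 1.0], [24.0369, 0.4714, -0.092, 12.0, 1.0], [23.7452, 0.4714, -0.092, 9.0, 1.0]] [(0, np.float64(21.8)), (6, np.float64(23.1)), (12, np.float64(24.0)), (18, np.float64(23.6)), (24, np.float64(22.1)), (30, np.float64(20.4)), (36, np.float64(19.1)), (42, np.float64(18.7)), (48, np.float64(19.1)), (54, np.float64(20.1))]
w5 0.1235 [[23.4786, 0.4714, -0.092, 12.0, 1.0], [23.3051, 0.4714, -0.092, 15.0, 1.0], [23.1526, 0.4714, -0.092, 9.0, 1.0]] [(0, np.float64(21.6)), (6, np.float64(22.6)), (12, np.float64(23.5)), (18, np.float64(22.7)), (24, np.float64(21.5)), (30, np.float64(20.1)), (36, np.float64(18.9)), (42, np.float64(18.4)), (48, np.float64(18.8)), (54, np.float64(19.9))]
w2 0.1215 [[7.6764, 0.469, -0.096, 15.0, 0.5917], [7.6643, 0.469, -0.096, 18.0, 0.5958], [7.5656, 0.469, -0.096, 21.0, 0.5958]] [(0, np.float64(6.3)), (6, np.float64(7.1)), (12, np.float64(7.4)), (18, np.float64(7.7)), (24, np.float64(7.4)), (30, np.float64(7.3)), (36, np.float64(6.8)), (42, np.float64(6.3)), (48, np.float64(5.5)), (54, np.float64(5.4))]
w2 0.1235 [[7.338
[... 1244 characters left out ...]
2, np.float64(18.9)), (18, np.float64(18.5)), (24, np.float64(17.8)), (30, np.float64(17.1)), (36, np.float64(16.8)), (42, np.float64(16.8)), (48, np.float64(16.9)), (54, np.float64(17.4))]
w1 0.1235 [[18.8683, 0.4714, -0.092, 9.0, 1.0], [18.8344, 0.4714, -0.092, 12.0, 1.0], [18.781, 0.4714, -0.092, 6.0, 1.0]] [(0, np.float64(18.2)), (6, np.float64(18.8)), (12, np.float64(18.8)), (18, np.float64(18.4)), (24, np.float64(17.9)), (30, np.float64(17.2)), (36, np.float64(17.1)), (42, np.float64(17.1)), (48, np.float64(17.2)), (54, np.float64(17.5))]
h8.png
scene0.png
scene8.png
scene9.png
side0.png
side8.png
side9.png
w1.png
w1z.png
w2.png
w3.png
w4.png
w4z.png
w5.png
w5z.png
w6.png
w7.png
z0.png
```

>>> {"method": "step_arm", "body": {
  "plan": [
    [[0, 0, 0, -4], [0, 0, 0, -8], [0, 0, 0, -8], [0, 0, 0, -8]]
  ]
}}

```text
time_s: 28.3
tool_pos: [0.4718, -0.0908, 0.1544]
ee_rot: [[-0.137, 0.991, -0.0], [0.991, 0.137, 0.0], [0.0, -0.0, -1.0]]
ft_force: [5.6, 0.8, -1.8]
grip_width: 0.0156
finger_force: 30.0
```

```bash
python3 st.py; python3 tq.py
```

```text
[ 0.4718 -0.0908  0.1544] [ 5.6  0.8 -1.8] [ 0.106 -1.368  0.012] ang -82.2 z [-1.e-04  2.e-04 -1.e+00] 5.2
[[0.103, -1.42, 0.012, 4.19, 0.088, -0.801, -0.02], [0.041, -1.36, 0.037, 4.981, 0.627, -1.197, -0.028], [0.128, -1.357, -0.032, 3.95, 0.38, -2.094, -0.028]]
```

>>> {"method": "step_arm", "body": {
  "plan": [
    [[0, 1, 0, 2], [0, 1, 0, 4], [0, 1, 0, 6], [0, 1, 0, 8], [0, 1, 0.1, 9], [0, 1, 0.1, 10]]
  ]
}}

```text
time_s: 29.2
tool_pos: [0.4725, -0.0907, 0.1542]
ee_rot: [[0.037, 0.999, -0.001], [0.999, -0.037, -0.0], [-0.0, -0.001, -1.0]]
ft_force: [2.2, -0.1, -4.0]
grip_width: 0.0159
finger_force: 30.0
```

```bash
python3 st.py;python3 -c "
from h import *
s=r.sense();print(s['effort'][6],s['dq'][6])"; python3 tq.py
```

```text
[ 0.4725 -0.0907  0.1542] [ 2.2 -0.1 -4. ] [-0.079 -0.739  0.318] ang -92.1 z [-7.e-04 -0.e+00 -1.e+00] -4.3
-0.06263230461627245 -7.529306991750404
[[-0.045, -0.636, 0.225, 1.436, 0.715, -2.628, -0.104], [-0.121, -0.664, 0.273, 1.864, -0.999, -2.957, -0.44], [-0.082, -0.571, 0.215, 1.954, -0.41, -3.329, -0.335]]
```

```bash
python3 tq.py;python3 tq.py;python3 st.py
```

```text
[[-0.086, -0.595, 0.301, 2.151, -0.502, -3.606, -0.274], [-0.09, -0.594, 0.241, 2.862, 0.7, -3.887, -0.251], [-0.078, -0.562, 0.223, 0.895, -0.151, -4.745, -0.243]]
[[-0.037, -0.601, 0.266, 1.466, -0.55, -4.503, -0.241], [-0.15, -0.558, 0.229, 0.484, -0.551, -5.251, -0.241], [-0.087, -0.504, 0.254, 0.453, 0.364, -4.3, -0.241]]
[ 0.4725 -0.0907  0.1542] [ 0.5  0.4 -4.3] [-0.087 -0.504  0.254] ang -92.1 z [-6.e-04  1.e-04 -1.e+00] -4.3
```

>>> {"method": "step_arm", "body": {
  "plan": [
    [[0, 0, 0, 3], [0, 0, 0, 3], [0, 0, 0, 3], [0, 0, 0, 3]]
  ]
}}

```text
time_s: 30.15
tool_pos: [0.4726, -0.0907, 0.1542]
ee_rot: [[0.088, 0.996, -0.001], [0.996, -0.088, 0.0], [0.0, -0.001, -1.0]]
ft_force: [2.4, -0.2, -8.4]
grip_width: 0.016
finger_force: 30.0
```

```bash
python3 st.py; python3 tq.py
```

```text
[ 0.4726 -0.0907  0.1542] [ 2.4 -0.2 -8.4] [-0.08  -0.672  0.193] ang -95.0 z [-6.e-04  1.e-04 -1.e+00] -7.1
[[-0.131, -0.679, 0.213, 2.625, -0.078, -7.67, -0.206], [-0.161, -0.707, 0.193, 1.777, 0.359, -9.18, -0.209], [-0.066, -0.676, 0.142, 2.084, 0.085, -8.628, -0.211]]
```

>>> {"method": "step_arm", "body": {
  "plan": [
    [[0, 0, 1, 0], [0, 0, 1, 2], [0, 0, 1, 2], [0, 0, 1, 2], [0, 0, 1, 2]]
  ]
}}

```text
time_s: 30.92
tool_pos: [0.473, -0.0907, 0.1538]
ee_rot: [[0.123, 0.992, 0.0], [0.992, -0.123, -0.0], [-0.0, 0.0, -1.0]]
ft_force: [-1.1, 0.5, 6.4]
grip_width: 0.0155
finger_force: 30.0
```

```bash
python3 st.py; python3 tq.py
```

```text
[ 0.473  -0.0907  0.1538] [-1.1  0.5  6.4] [0.012 0.444 0.162] ang -97.1 z [ 4.e-04 -2.e-04 -1.e+00] -9.1
[[0.031, 0.434, 0.158, -2.376, 0.226, 6.071, -0.193], [0.04, 0.469, 0.175, -1.171, 0.817, 5.646, -0.195], [-0.067, 0.46, 0.187, -1.886, 0.889, 5.146, -0.195]]
```

>>> {"method": "step_arm", "body": {
  "plan": [
    [[0, 0, -0.4, -4], [0, 0, -0.4, -4], [0, 0, -0.4, -2.5], [0, 0, -0.4, -1], [0, 0, -0.4, 0.5], [0, 0, -0.4, 2]]
  ]
}}

```text
time_s: 31.82
tool_pos: [0.4728, -0.0907, 0.1536]
ee_rot: [[0.159, 0.987, -0.0], [0.987, -0.159, -0.0], [-0.0, -0.0, -1.0]]
ft_force: [0.2, -0.7, -2.5]
grip_width: 0.0161
finger_force: 30.0
```

```bash
python3 st.py; python3 -c "
from h import *
L=[r.sense()['ft_torque'][2] for i in range(5)];print(L,r.sense()['dq'][6])"; python3 tq.py;python3 tq.py
```

```text
[ 0.4728 -0.0907  0.1536] [ 0.2 -0.7 -2.5] [-0.047 -0.254  0.237] ang -99.2 z [-0. -0. -1.] -11.1
[np.float64(0.23702433540266865), np.float64(0.23702433540266865), np.float64(0.23702433540266865), np.float64(0.23702433540266865), np.float64(0.23702433540266865)] -11.39424913804221
[[-0.079, -0.238, 0.219, 1.35, -0.555, -2.937, -0.019], [-0.069, -0.373, 0.228, 1.447, -0.474, -3.135, -0.525], [-0.076, -0.278, 0.194, 1.264, -0.135, -3.173, -0.366]]
[[-0.089, -0.351, 0.196, 1.236, 0.16, -3.376, -0.273], [-0.081, -0.326, 0.138, 1.033, -0.219, -3.831, -0.237], [-0.083, -0.365, 0.193, 1.574, -0.07, -4.524, -0.224]]
```

>>> {"method": "step_arm", "body": {
  "plan": [
    [[0, 0, 0.2, 1.5], [0, 0, 0.3, 3]]
  ]
}}

```text
time_s: 32.38
tool_pos: [0.4728, -0.0907, 0.1535]
ee_rot: [[0.211, 0.978, 0.0], [0.978, -0.211, 0.0], [0.0, 0.0, -1.0]]
ft_force: [1.5, -0.6, -3.4]
grip_width: 0.016
finger_force: 30.0
```

```bash
python3 st.py; python3 tq.py;python3 tq.py;python3 tq.py
```

```text
[ 0.4728 -0.0907  0.1535] [ 1.5 -0.6 -3.4] [-0.045 -0.422  0.3  ] ang -102.2 z [ 0.  0. -1.] -13.9
[[-0.027, -0.405, 0.214, 0.283, 0.115, -4.444, -0.016], [-0.064, -0.461, 0.194, 1.503, 0.266, -4.197, -0.529], [-0.089, -0.407, 0.17, 1.355, -0.277, -4.425, -0.371]]
[[-0.092, -0.431, 0.304, 0.541, 0.611, -4.306, -0.279], [-0.019, -0.439, 0.284, 1.639, 0.23, -4.219, -0.242], [-0.039, -0.414, 0.21, 0.961, -0.09, -3.727, -0.229]]
[[-0.139, -0.453, 0.205, 1.635, -0.031, -5.735, -0.225], [-0.059, -0.42, 0.251, 0.095, -0.139, -4.4, -0.224], [-0.024, -0.47, 0.209, 1.939, -0.121, -4.967, -0.224]]
```

Create tq.py:
```python
from h import *
s=r.sense();m=s["ft_torque"][2];L=[];e=[]
for i in range(7):
    read_camera("wrist");s=r.sense();L.append(s["ft_torque"][2]);e.append(s["effort"][6])
R=s["ee_rot"];print("moving",m.round(3),"rest",np.mean(L).round(3),np.mean(L[3:]).round(3),"eff",np.round(e[-2:],3),s["ft_force"].round(1),s["tool_pos"].round(4),"ang",np.degrees(np.arctan2(R[1,0],R[0,0])).round(1),s["time_s"])
```

```text
(no output)
```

>>> {"method": "step_arm", "body": {
  "plan": [
    [[0, 0, 0.3, 1.5], [0, 0, 0.5, 3]]
  ]
}}

```text
time_s: 33.08
tool_pos: [0.4729, -0.0907, 0.1532]
ee_rot: [[0.262, 0.965, 0.0], [0.965, -0.262, -0.0], [0.0, 0.0, -1.0]]
ft_force: [0.8, -0.4, -1.6]
grip_width: 0.0156
finger_force: 30.0
```

```bash
python3 tq.py
```

```text
moving 0.321 rest 0.212 0.198 eff [-0.22  -0.215] [0.5 0.1 0.1] [ 0.4729 -0.0907  0.1532] ang 74.9 33.425
```

>>> {"method": "step_arm", "body": {
  "plan": [
    [[0, 0, 0.1, 1.5], [0, 0, 0.2, 3]]
  ]
}}

```text
time_s: 33.67
tool_pos: [0.473, -0.0907, 0.153]
ee_rot: [[0.312, 0.95, 0.0], [0.95, -0.312, -0.0], [0.0, 0.0, -1.0]]
ft_force: [0.4, -0.5, 0.2]
grip_width: 0.0156
finger_force: 30.0
```

```bash
python3 tq.py
```

```text
moving 0.262 rest 0.232 0.23 eff [-0.212 -0.208] [0.4 1.4 1.2] [ 0.473  -0.0907  0.153 ] ang 71.9 34.025
```

>>> {"method": "step_arm", "body": {
  "plan": [
    [[0, 0, 0.1, 1.5], [0, 0, 0.2, 3]]
  ]
}}

```text
time_s: 34.28
tool_pos: [0.473, -0.0907, 0.1528]
ee_rot: [[0.361, 0.932, 0.0], [0.932, -0.361, -0.0], [0.0, 0.0, -1.0]]
ft_force: [1.5, -0.3, 1.8]
grip_width: 0.0158
finger_force: 30.0
```

```bash
python3 tq.py
```

```text
moving 0.227 rest 0.228 0.214 eff [-0.218 -0.214] [0.7 0.2 1.7] [ 0.473  -0.0907  0.1527] ang 68.9 34.625
```

>>> {"method": "step_arm", "body": {
  "plan": [
    [[0, 0, 0.1, 1.5], [0, 0, 0.2, 3]]
  ]
}}

```text
time_s: 34.88
tool_pos: [0.473, -0.0907, 0.1526]
ee_rot: [[0.409, 0.912, 0.0], [0.912, -0.409, -0.0], [0.0, 0.0, -1.0]]
ft_force: [1.5, 0.2, 2.4]
grip_width: 0.0159
finger_force: 30.0
```

```bash
python3 tq.py
```

```text
moving 0.305 rest 0.225 0.225 eff [-0.232 -0.228] [ 1.6 -0.8  3.8] [ 0.473  -0.0907  0.1525] ang 65.9 35.225
```

>>> {"method": "step_arm", "body": {
  "plan": [
    [[0, 0, 0.1, 1.5], [0, 0, 0.2, 3]]
  ]
}}

```text
time_s: 35.48
tool_pos: [0.473, -0.0907, 0.1524]
ee_rot: [[0.457, 0.89, 0.0], [0.89, -0.457, -0.0], [0.0, 0.0, -1.0]]
ft_force: [2.5, -0.5, 3.4]
grip_width: 0.0156
finger_force: 30.0
```

```bash
python3 tq.py
```

```text
moving 0.334 rest 0.245 0.237 eff [-0.244 -0.24 ] [1.8 0.3 5.7] [ 0.473  -0.0907  0.1523] ang 62.9 35.825
```

>>> {"method": "step_arm", "body": {
  "plan": [
    [[0, 0, -0.2, 1.5], [0, 0, -0.2, 3]]
  ]
}}

```text
time_s: 36.08
tool_pos: [0.4728, -0.0907, 0.1523]
ee_rot: [[0.503, 0.865, 0.0], [0.865, -0.503, 0.0], [0.0, 0.0, -1.0]]
ft_force: [2.5, -0.6, 0.2]
grip_width: 0.0156
finger_force: 30.1
```

```bash
python3 tq.py
```

```text
moving 0.321 rest 0.267 0.255 eff [-0.274 -0.269] [ 3.6  0.1 -1.7] [ 0.4727 -0.0907  0.1523] ang 59.9 36.425
```

>>> {"method": "step_arm", "body": {
  "plan": [
    [[0, 0, 0, 1.5], [0, 0, 0.1, 3]]
  ]
}}

```text
time_s: 36.67
tool_pos: [0.4727, -0.0907, 0.1521]
ee_rot: [[0.547, 0.837, -0.0], [0.837, -0.547, 0.0], [-0.0, -0.0, -1.0]]
ft_force: [3.7, -0.4, -2.6]
grip_width: 0.0157
finger_force: 30.1
```

```bash
python3 tq.py
```

```text
moving 0.34 rest 0.305 0.304 eff [-0.292 -0.288] [ 3.2 -0.8 -4.6] [ 0.4727 -0.0907  0.1522] ang 56.9 37.025
```

>>> {"method": "step_arm", "body": {
  "plan": [
    [[0, 0, 0, 0.7], [0, 0, 0, 1.5]]
  ]
}}

```text
time_s: 37.28
tool_pos: [0.4726, -0.0907, 0.1522]
ee_rot: [[0.568, 0.823, -0.0], [0.823, -0.568, 0.0], [-0.0, -0.0, -1.0]]
ft_force: [4.3, -0.9, -5.9]
grip_width: 0.016
finger_force: 30.1
```

```bash
python3 tq.py
```

```text
moving 0.359 rest 0.329 0.32 eff [-0.337 -0.335] [ 4.5 -1.5 -7.7] [ 0.4726 -0.0907  0.1522] ang 55.4 37.625
```

>>> {"method": "step_arm", "body": {
  "plan": [
    [[0, 0, 0.7, -3], [0, 0, 0.8, -7], [0, 0, 0.8, -7], [0, 0, 0.8, -7]]
  ]
}}

```text
time_s: 38.12
tool_pos: [0.4729, -0.0907, 0.152]
ee_rot: [[0.464, 0.886, 0.0], [0.886, -0.464, -0.0], [0.0, 0.0, -1.0]]
ft_force: [1.4, 0.0, 2.3]
grip_width: 0.0155
finger_force: 30.0
```

>>> {"method": "step_arm", "body": {
  "plan": [
    [[0, 0, 0, 0], [0, 0, 0, 0], [0, 0, 0, 0], [0, 0, 0, 0], [0, 0, 0, 0], [0, 0, 0, 0]]
  ],
  "gripper": 1
}}

```text
time_s: 38.88
tool_pos: [0.4728, -0.0907, 0.1515]
ee_rot: [[0.463, 0.887, -0.0], [0.887, -0.463, -0.0], [-0.0, -0.0, -1.0]]
ft_force: [0.5, 0.8, -0.4]
grip_width: 0.0727
finger_force: 0.0
```

>>> {"method": "step_arm", "body": {
  "plan": [
    [[0, 0, -10, 0], [0, 0, -35, 0], [0, 0, -80, 0], [0, 0, -130, 0], [0, 0, -150, 0], [0, 0, -150, 0]]
  ]
}}

```text
time_s: 39.62
tool_pos: [0.4737, -0.0907, 0.3035]
ee_rot: [[0.463, 0.886, 0.004], [0.886, -0.463, -0.001], [0.001, 0.004, -1.0]]
ft_force: [-0.1, -0.5, -0.3]
grip_width: 0.0876
finger_force: 0.0
```

```bash
python3 st.py
python3 - <<'E'
from h import *
# check key stands: predicted handle centre and shank vs picture
c=np.array([.4718,-.0908,.196])
for n in("scene","side"):
    im=read_camera(n)[:,:,::-1];cv2.imwrite(f"pics/{n}10.png",im);g=cv2.cvtColor(im,cv2.COLOR_BGR2GRAY)
    p=proj(n,c);u,v=p.round().astype(int);print(n,p)
    for y in range(v-8,v+28,4): print(y,g[y,u-16:u+17].tolist())
    q=proj(n,np.array([.450,-.235,.1214]));print("pin pred",q)
    x,y=q.round().astype(int)
    for yy in range(y-5,y+6,2): print(yy,x-10,g[yy,x-10:x+11].tolist())
E
```

```text
[ 0.4737 -0.0907  0.3035] [-0.1 -0.5 -0.3] [-0.048 -0.08  -0.013] ang -117.6 z [ 3.6e-03 -9.0e-04 -1.0e+00] -24.9
scene [395.4588615  168.93566737]
161 [101, 78, 68, 70, 70, 72, 71, 74, 84, 76, 75, 77, 85, 75, 76, 80, 81, 81, 80, 81, 78, 80, 80, 75, 75, 72, 66, 61, 57, 55, 55, 54, 56]
165 [131, 131, 126, 129, 121, 111, 63, 62, 70, 67, 70, 70, 69, 68, 68, 57, 47, 16, 22, 24, 25, 29, 27, 27, 28, 30, 31, 32, 34, 34, 32, 28, 28]
169 [75, 78, 72, 9, 14, 18, 18, 20, 17, 15, 18, 15, 14, 16, 18, 16, 15, 12, 13, 16, 13, 13, 15, 14, 13, 16, 14, 16, 15, 12, 13, 13, 61]
173 [209, 183, 142, 27, 23, 2, 8, 34, 40, 71, 69, 78, 108, 101, 5, 12, 10, 13, 15, 20, 36, 108, 162, 177, 179, 198, 196, 196, 196, 195, 194, 192, 191]
177 [201, 199, 190, 163, 173, 193, 192, 192, 192, 192, 192, 191, 193, 181, 69, 88, 95, 95, 91, 113, 182, 194, 191, 191, 191, 191, 190, 188, 187, 185, 184, 184, 183]
181 [100, 66, 48, 117, 199, 192, 190, 190, 190, 190, 190, 193, 187, 102, 80, 93, 96, 93, 94, 139, 192, 188, 186, 185, 183, 183, 181, 179, 175, 172, 170, 166, 164]
185 [44, 57, 90, 149, 192, 189, 189, 189, 190, 189, 191,
[... 2592 characters left out ...]
d [383.29386357 152.44855041]
147 373 [6, 22, 83, 164, 203, 208, 209, 211, 211, 212, 212, 207, 205, 209, 210, 211, 210, 210, 211, 211, 212]
149 373 [59, 102, 162, 199, 205, 206, 205, 207, 207, 188, 143, 99, 90, 108, 161, 204, 210, 211, 211, 211, 210]
151 373 [191, 198, 203, 206, 207, 208, 208, 208, 203, 185, 168, 166, 151, 109, 92, 167, 208, 213, 212, 212, 211]
153 373 [195, 195, 194, 195, 198, 202, 201, 187, 169, 167, 158, 135, 111, 122, 174, 208, 213, 213, 212, 213, 211]
155 373 [199, 202, 203, 201, 192, 164, 137, 150, 161, 144, 114, 121, 178, 207, 210, 209, 208, 210, 212, 211, 210]
157 373 [202, 203, 204, 184, 123, 51, 37, 49, 64, 81, 149, 199, 206, 207, 208, 207, 209, 211, 211, 211, 211]
```

```bash
python3 -c "
from plant import job
print(job.job_done())"
```

```text
the job is handed in; nothing more can be done
None
```

I turned the shaft so its flat faces up and let go of the crank. I then tightened the setscrew with the hex key to about snug (roughly 30 N, judged from torque readings that carry some noise). The key is left standing in the screw with the arm clear, and the job was handed in at about 40 s.

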